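# Hand-true the lapping plate with the machine locked out

## Robot

A 6-joint arm with a two-finger parallel gripper is mounted at the origin on the work surface. World frame = base frame: x ahead of the robot, y to its left, z up, the work surface at z = 0. Lengths are in m, angles in rad, forces in N, time in s.
With the tool pointing down it reaches from about 0.35 to 0.775 m from the base axis. Payload 5.5 kg.
Tool frame: the origin (TCP) lies at the very end of the fingers, on their centre line; the grasp point (between the pads) lies 19 mm behind it; y points along the fingers, x is the direction in which the jaws open and shut, and the axes are right-handed (so a half turn about y gives the same grasp; the last joint's range is limited). The gripper opens to 85 mm and grips with 20 to 120 N. Pads are 22 mm wide; open, the fingers measure 114 mm over their backs; the gripper's body (76 mm by 85 mm) begins 54 mm behind the grasp point. The pads swing forward as they close: fully open they stand 13 mm farther back than shut.
Start: joints at [-1.279, 0.313, 0.046, 1.304, 0, 1.431], TCP at [0.241, -0.522, 0.204] pointing down, gripper open.
Joint ranges: [-2.76, 2.76], [-0.86, 1.69], [-1.03, 1.26], [-2.2, 2.34], [-1.47, 1.5], [-3.14, 3.14]. Speed limits (rad/s): [2.57, 2.57, 3.14, 3.14, 3.14, 3.14].

## Interface

Orientations are given as a rotation vector (axis times angle).
In Python, from plant import arm, optics gives the robot as it stands.
- The arm moves only by the shell command python3 -m inch 'ROWS'. ROWS is JSON, a list of rows, each a list of 3 entries, a list of its own where there are three numbers: the opening, from -1 (shut) to 1 (fully open), so that 0 is half open, then the shift along the tool's x, y, z in cm, then the turn about the tool's y in rad. In form: [[gripper, [x, y, z], turn], ...]. A call has 1 to 12 rows; each row is the pose to reach, as a shift and turn from the pose commanded when the call began, along the tool's axes at that moment; what a row does not reach only later rows make up. A row lasts 1/12 s, in which the tool goes at most 41.7 mm and 7.16 degrees, less where a joint would pass 70% of its speed; a pose out of reach is approached as far as the arm can. A call with a gripper value outside its range is refused whole. The fingers move at their own pace and stop on an object; the grip force is fixed at half the most. Time passes only in rows, so rows that repeat a pose let the fingers close. It gives the time, the measured TCP pose, the force and the opening at its end, in the units of the state.
- arm.observe(): the state, without advancing time (a new reading comes with each control period).
- optics.grab_frame(name): name is "side" or "top" or "wrist"; returns a dict with "pixels" (480x640x3 uint8, blue, green, red), "fx", "fy", "cx", "cy" (pixels), "R" (3x3) and "t" (3): a world point X has camera coordinates R X + t. Camera axes: x right, y down, z forward; pixel columns grow to the right and rows downward; lengths in m; the calibration is good to about 2 mm. A picture is of the moment at which its call begins. There is no depth.
- arm.job_done(): hands the job in, once; it reports no verdict.
The state is a dict: "clock": time; "joint_positions": joint angles; "joint_velocities": joint speeds; "effort": joint torques, N m; "ee_pos": TCP position; "ee_rot": TCP orientation; "ft_force": force on the tool from outside, world axes, zero at the start; "ft_torque": the same for the moment, N m; "width": finger opening in m.
Only numpy, scipy, OpenCV 4.12 (cv2) and the standard library are available. Lean on these libraries where they do the work, as an engineer would, in place of code of your own. Each camera call takes 0.05 s, during which the arm holds its last target.

## Task

Press the red stop button down until it stays down, so the lapping machine is locked out, then take the truing block from its blue tray and sweep it in one stroke across the round plate, from the orange mark to the dark blue mark opposite, keeping it flat and pressed hard enough all the way that the sprung plate stays about half-way down. Put the block back flat in its tray and let go of it, and only then turn the red button clockwise until it is fully up again. Keep the block off the plate unless the stop is down, never ram the plate with it, and leave the other things where they are.

Things in the scene. Friction and masses are not known exactly. Their poses are not given: they have to be found in the camera images.
- stop_box: yellow stop station, fixed to the counter: a box 90 x 90 mm, 50 mm high, origin at the centre of its underside, z up; a black collar 52 mm across stands 5 mm above its top, and above that the red round mushroom button
- stop_top (a point): centre of the top face of the red mushroom button (a disc 44 mm across, 20 mm thick, two white bars on top). It stands 87 mm above the counter when up and 79 mm when pressed fully down (8 mm travel, about 5 N), and stays where it is pressed. Turned clockwise seen from above (gripped across its 44 mm, any direction) by 63 degrees it screws itself up those 8 mm again, so let the hand rise with it
- stop_knob (a joint): turn of the red button, rad: 0 at the start, grows clockwise seen from above, 1.1 when fully turned and up again
- rest: blue parking tray, fixed: 124 mm (x) by 84 mm (y), 16 mm high, walls and floor 5 mm thick; origin at the centre of its underside. The block lies in it with 12 mm of play all round
- block: truing block, 0.3 kg: a white and steel base 90 mm (x) by 50 mm (y) by 18 mm with an upright green handle 64 mm (x) by 24 mm (y) on it, up to 56 mm. Origin at the centre of its underside, z up
- block_grip (a point): middle of the handle, 40 mm above the block's underside: grip here from above, fingers closing along the block's y (24 mm)
- lapper: low white lapping machine, fixed: housing 280 mm (x) by 260 mm (y), top at 58 mm; origin at the counter below the centre of the round plate. Orange mark on the housing at its +y edge, dark blue mark at its -y edge, each 120 mm from the centre. The stroke runs along its y through the centre, block centre from about +55 to -55 mm (within 30 mm of that line), block's x best along machine x
- plate_top (a point): centre of the steel plate's top face, 88 mm above the counter when free. The plate is 200 mm across and sinks on springs by up to 12 mm, staying level: 4 N to start, then 1 N per mm (about 10 N half-way)
- plate (a joint): how far the plate is pressed down, m: 0 free, 0.012 at its stops
- dish_blue: glass dish, 90 mm across, 22 mm high, full of blue-grey ore pellets; bystander, loose; origin at the centre of its underside
- dish_pink: glass dish, 90 mm across, 22 mm high, with pinkish ore pellets; bystander, loose; origin at the centre of its underside
- puck_a: white specimen puck, 40 mm across, 28 mm high, dark core; bystander, loose; origin at the centre of its underside
- puck_b: tan specimen puck, 40 mm across, 28 mm high, copper core; bystander, loose; origin at the centre of its underside
- suspension: green bottle, 60 mm across, 150 mm high; bystander, loose; origin at the centre of its underside
- wash: white wash bottle, 68 mm across, 145 mm high with a red spout up to 183 mm; bystander, loose; origin at the centre of its underside
Mind the look-alikes: they are no part of the job. Several things have the shape of the stop_box; the one meant has the colours described above. There is more than one size of the block; the one meant has the size given above.

How it is judged:
By the outcome, as a careful person would: the job done as asked, in the order asked, and still so for the second after the job is handed in, with the robot touching nothing.
It also fails if it takes over 70 s, if anything falls off the work surface, if the arm or the gripper's body presses on something with over 40 N, if the wrist force passes 120 N, or if a joint passes its speed limit or range.

## Working session

There is one attempt and no reset: what is moved stays moved. The work goes in short steps, Python scripts to look and compute and a shell command to move; the robot and the scene stay as the last step left them, time stands still between calls to the robot, and variables do not carry over. Pictures are saved under pics/ and viewed, and the job is handed in when it is done.

```bash
ls; mkdir -p pics; python3 - <<'E'
from plant import arm, optics
import cv2
print(arm.observe())
for n in ["side","top","wrist"]:
    f=optics.grab_frame(n); cv2.imwrite(f"pics/{n}0.png",f["pixels"]); print(n,f["fx"],f["cx"],f["cy"],f["R"],f["t"])
E
```

```text
pics
{'clock': 0.0, 'joint_positions': array([-1.27860842e+00,  3.14012048e-01,  4.49555921e-02,  1.30358581e+00,
       -1.59534436e-05,  1.43119424e+00]), 'joint_velocities': array([-1.15500230e-03,  5.78023369e-04, -3.22419101e-06, -1.05343460e-04,
       -5.51739943e-04, -4.95897243e-04]), 'effort': array([-1.82341100e-03, -4.80623889e+01,  2.98535299e+01,  1.93613057e-02,
       -2.15669806e-04,  9.65676776e-06]), 'ee_pos': array([ 0.24045655, -0.52168456,  0.20349272]), 'ee_rot': array([-1.38185586,  0.88654201, -0.88422457]), 'ft_force': array([ 1.7704989 ,  0.14775203, -0.39908863]), 'ft_torque': array([ 0.00990966, -0.05139738, -0.03494065]), 'width': 0.08504844543373904}
side 514.3220527805123 320.1413902871956 235.17552618761272 [[-0.82522252 -0.56464316 -0.01363442]
 [-0.43077388  0.64481932 -0.63138095]
 [ 0.36529667 -0.51515643 -0.77535295]] [0.41875287 0.25224844 1.03481402]
top 513.6126084809196 327.35821219790665 232.5432017825399 [[ 0.01263131 -0.9998036  -0.01527122]
 [-0.99010948 -0.01037178 -0.13991298]
 [ 0.13972711  0.01688746 -0.99004603]] [0.00652527 0.48880936 1.49018441]
wrist 341.26444225585476 317.91480250700505 240.63069120027762 [[ 0.41794473 -0.90847065 -0.00181279]
 [-0.85844815 -0.39558317  0.32646705]
 [-0.29730284 -0.134889   -0.94520684]] [-0.57501877 -0.04243031  0.38022749]
```

View pics/top0.png

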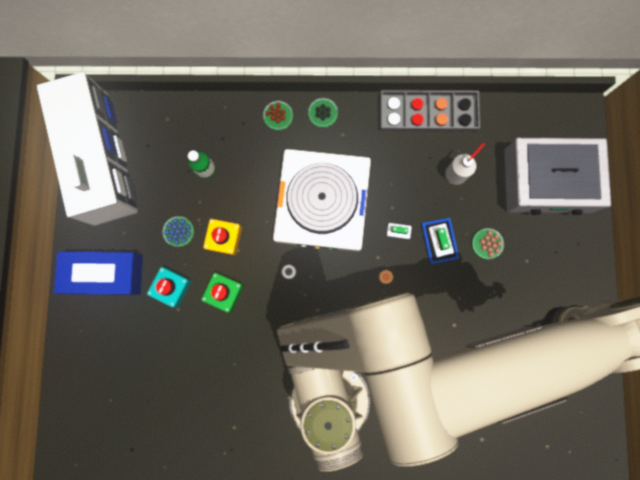

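View pics/side0.png

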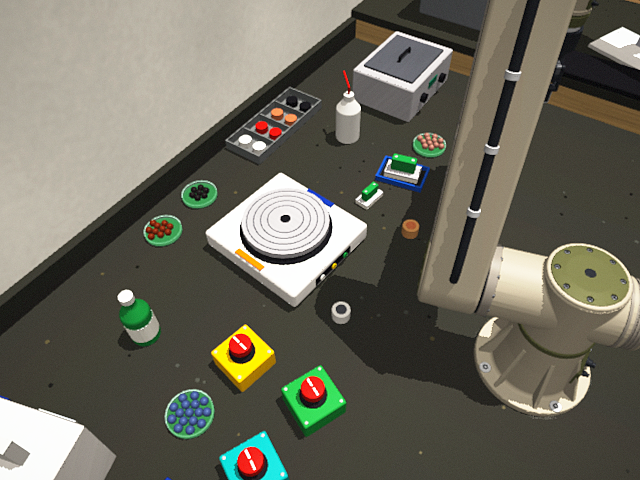

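View pics/wrist0.png

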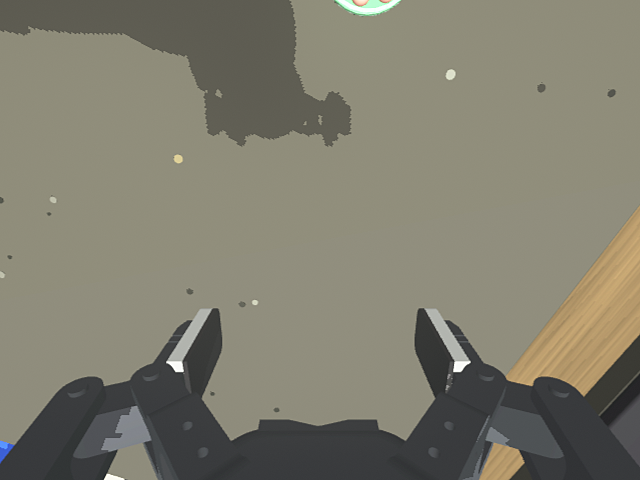

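The top view shows the yellow stop at (222,236), the plate at (322,197), the tray with the block at (440,240) and a small decoy block at (399,230). Next I'll enlarge these regions.

```bash
cat > h.py <<'E'
import numpy as np, cv2, json
from plant import arm, optics
from scipy.spatial.transform import Rotation as Rot
def crop(name,out,c,r,w,h,s):
    f=optics.grab_frame(name); p=f["pixels"][r:r+h,c:c+w]
    cv2.imwrite("pics/"+out,cv2.resize(p,None,fx=s,fy=s,interpolation=cv2.INTER_CUBIC)); return f
def onz(f,u,v,z):
    R=np.array(f["R"]);t=np.array(f["t"]);d=R.T@np.array([(u-f["cx"])/f["fx"],(v-f["cy"])/f["fy"],1]);C=-R.T@t
    return C+d*(z-C[2])/d[2]
def proj(f,X):
    q=np.array(f["R"])@np.array(X)+np.array(f["t"]);return f["fx"]*q[0]/q[2]+f["cx"],f["fy"]*q[1]/q[2]+f["cy"]
def st():
    s=arm.observe();print(round(s["clock"],2),"pos",s["ee_pos"].round(4),"F",s["ft_force"].round(1),"w",round(s["width"],4));print(Rot.from_rotvec(s["ee_rot"]).as_matrix().round(3));return s
E
python3 - <<'E'
from h import *
st()
a=cv2.imread("pics/top0.png");b=cv2.imread("pics/side0.png")
def c(im,o,x,y,w,h,s): cv2.imwrite("pics/"+o,cv2.resize(im[y:y+h,x:x+w],None,fx=s,fy=s,interpolation=cv2.INTER_CUBIC))
c(a,"t_box.png",192,205,60,60,8)
c(a,"t_plate.png",265,140,120,120,5)
c(a,"t_tray.png",410,205,70,70,8)
c(b,"s_box.png",200,315,90,80,7)
c(b,"s_tray.png",345,140,100,60,7)
E
```

```text
0.15 pos [ 0.2405 -0.5218  0.2037] F [0.1 0.3 0.4] w 0.0852
[[ 0.418 -0.     0.908]
 [-0.908  0.001  0.418]
 [-0.001 -1.     0.   ]]
```

View pics/t_box.png

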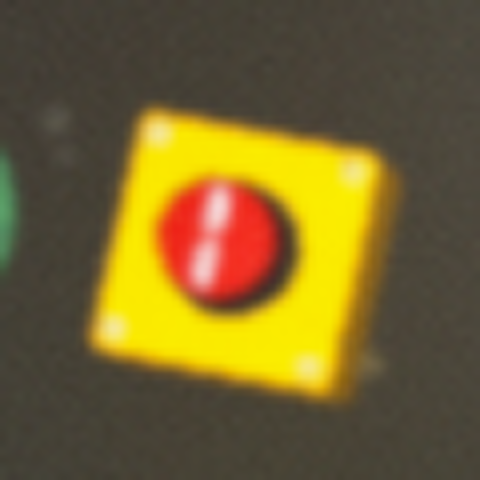

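View pics/t_plate.png

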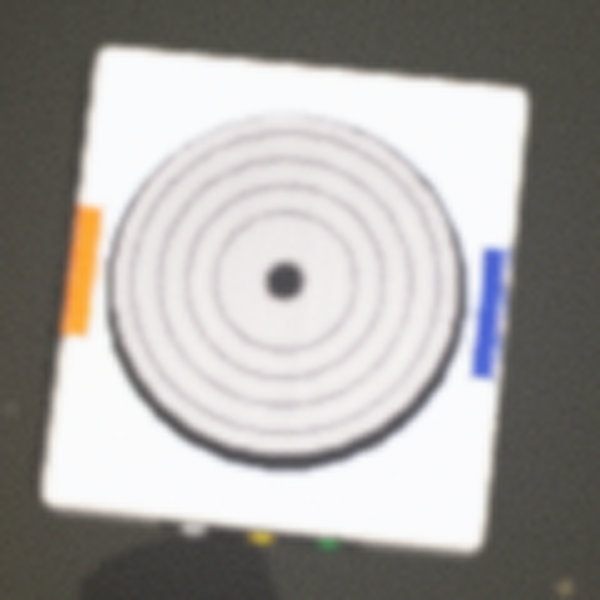

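View pics/t_tray.png

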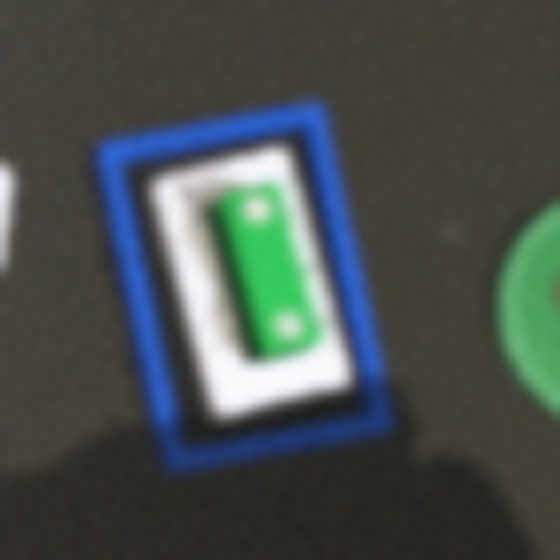

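View pics/s_box.png

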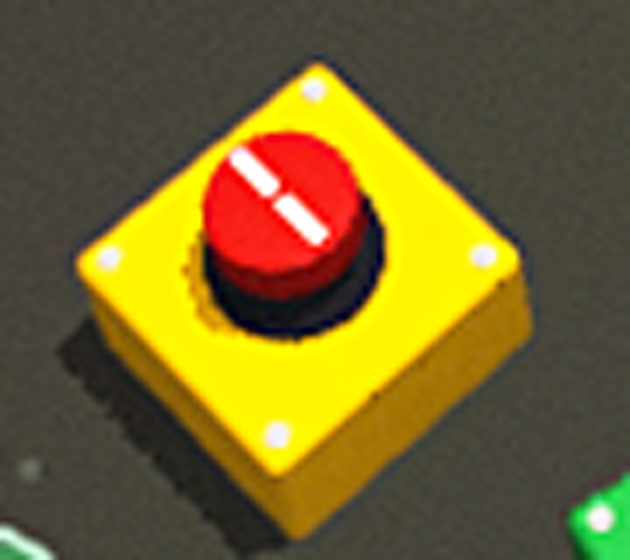

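View pics/s_tray.png

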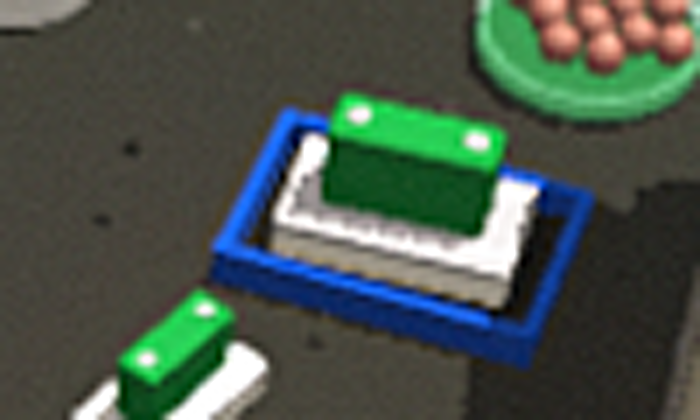

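```bash
python3 - <<'E'
from h import *
T=optics.grab_frame("top");S=optics.grab_frame("side")
def P(f,o,s,px,z): return onz(f,(px[0]+.5)/s-.5+o[0],(px[1]+.5)/s-.5+o[1],z)
def show(n,a): print(n,np.round(a[:2],4))
ang=lambda d: round(np.degrees(np.arctan2(d[1],d[0])),1)
q=lambda px,z:P(T,(192,205),8,px,z)
show("box screws T",np.mean([q(p,.05) for p in [(160,134),(353,172),(113,328),(309,367)]],0)); show("button T",q((218,240),.087))
q=lambda px,z:P(S,(200,315),7,px,z)
show("box screws S",np.mean([q(p,.05) for p in [(314,90),(108,258),(484,256),(277,434)]],0)); show("button S",q((284,202),.087))
q=lambda px,z:P(T,(265,140),5,px,z)
show("plate T",q((285,281),.088)); o=q((82,270),.058);b=q((489,314),.058)
show("o",o);show("b",b);show("mid",(o+b)/2);print("len",np.linalg.norm(o-b),"y dir",ang(o-b))
show("plate S",onz(S,285,218.5,.088))
q=lambda px,z:P(T,(410,205),8,px,z)
a,c=q((257,209),.056),q((288,325),.056);show("handle T",(a+c)/2);print(ang(a-c),np.linalg.norm(a-c))
k=[q(p,.016) for p in [(97,140),(323,100),(395,430),(172,470)]];show("tray T",np.mean(k,0));print(ang(k[0]-k[3]),ang(k[1]-k[2]))
q=lambda px,z:P(S,(345,140),7,px,z)
a,c=q((359,114),.056),q((478,141),.056);show("handle S",(a+c)/2);print(ang(a-c),np.linalg.norm(a-c))
k=[q(p,.016) for p in [(288,107),(592,195),(212,246),(532,328)]];show("tray S",np.mean(k,0));print(ang(k[0]-k[1]),ang(k[2]-k[3]))
E
```

```text
box screws T [0.4735 0.3256]
button T [0.4722 0.323 ]
box screws S [0.4706 0.3227]
button S [0.4677 0.3236]
plate T [0.5883 0.0293]
o [0.6003 0.1504]
b [ 0.576  -0.0902]
mid [0.5882 0.0301]
len 0.24182645830773947 y dir 84.3
plate S [0.5843 0.0267]
handle T [ 0.4734 -0.3269]
13.8 0.043727732431707786
tray T [ 0.4721 -0.3256]
11.9 11.0
handle S [ 0.4701 -0.3339]
14.5 0.0451628352172713
tray S [ 0.4677 -0.3282]
9.7 13.1
```

```bash
cat >> h.py <<'E'
def go(*tg):
    s=arm.observe();R=Rot.from_rotvec(s["ee_rot"]).as_matrix();th=np.degrees(np.arctan2(R[1,0],R[0,0]))
    print("now",s["ee_pos"].round(4),"theta",round(th,1),"j",np.degrees(s["joint_positions"]).round(0))
    for x,y,z,t in tg:
        print((x,y,z,t),"->",(R.T@(np.array([x,y,z])-s["ee_pos"])*100).round(2),round(np.radians(th-t),3))
E
python3 - <<'E'
from h import *
go((.42,-.25,.26,90),(.45,.1,.26,90),(.47,.3235,.2,90))
E
```

```text
now [ 0.2406 -0.522   0.204 ] theta -65.3 j [-73.  18.   3.  75.  -0.  82.]
(0.42, -0.25, 0.26, 90) -> [-17.2   -5.58  27.68] -2.71
(0.45, 0.1, 0.26, 90) -> [-47.73  -5.56  45.05] -2.71
(0.47, 0.3235, 0.2, 90) -> [-67.18   0.46  56.22] -2.71
```

```bash
python3 -m inch '[[-1,[0,-4,0],-0.2],[-1,[-6,-5.6,9],-0.5],[-1,[-10,-5.6,16],-0.9],[-1,[-14,-5.6,22],-1.2],[-1,[-17.2,-5.6,27.7],-1.5],[-1,[-22,-5.6,30],-1.8],[-1,[-26,-5.6,33],-2.1],[-1,[-30,-5.6,35],-2.4],[-1,[-34,-5.6,37],-2.71],[-1,[-38,-5.6,39],-2.71],[-1,[-42,-5.6,42],-2.71],[-1,[-46,-5.6,44],-2.71]]'; python3 -c "
from h import *
go((.45,.1,.26,90),(.47,.3235,.2,90))"
```

```text
clock: 1.25
ee_pos: [0.4144, -0.1029, 0.2595]
ee_rot: [-1.552, -0.288, 0.287]
ft_force: [0.2, 0.1, 0.8]
width: 0.0001
now [ 0.4144 -0.1029  0.2595] theta 21.0 j [-25.   1. -10.  79.   0.  44.]
(0.45, 0.1, 0.26, 90) -> [10.6  -0.05 17.67] -1.204
(0.47, 0.3235, 0.2, 90) -> [20.48  5.94 37.82] -1.204
```

```bash
python3 -m inch '[[-1,[2,0,3.5],-0.12],[-1,[4,0,7],-0.24],[-1,[6,0,10.5],-0.36],[-1,[8,0,14],-0.48],[-1,[10.5,0,17.5],-0.6],[-1,[12.5,0,21],-0.72],[-1,[14,0,25],-0.84],[-1,[16,1,29],-0.96],[-1,[18,2,33],-1.08],[-1,[20,3,36],-1.2],[-1,[20.5,4,37.8],-1.2],[-1,[20.5,5,37.8],-1.2]]'; python3 - <<'E'
from h import *
go((.47,.3235,.11,90))
crop("wrist","w1.png",0,0,640,480,1);crop("side","s1.png",150,215,200,200,4);crop("top","t1.png",170,180,110,110,6)
E
```

```text
clock: 2.25
ee_pos: [0.4722, 0.3255, 0.2078]
ee_rot: [-1.21, -1.206, 1.205]
ft_force: [0.2, -0.5, -0.2]
width: -0.0002
now [0.4722 0.3255 0.2078] theta 89.7 j [27. 18.  3. 75.  0. 27.]
(0.47, 0.3235, 0.11, 90) -> [-0.22  9.78  0.21] -0.005
```

View pics/w1.png

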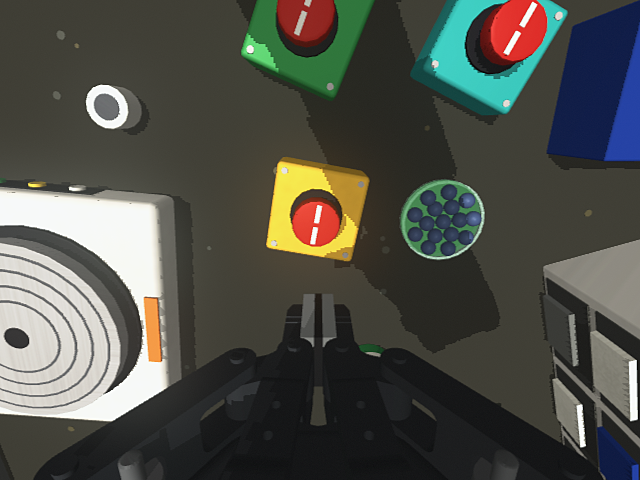

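View pics/s1.png

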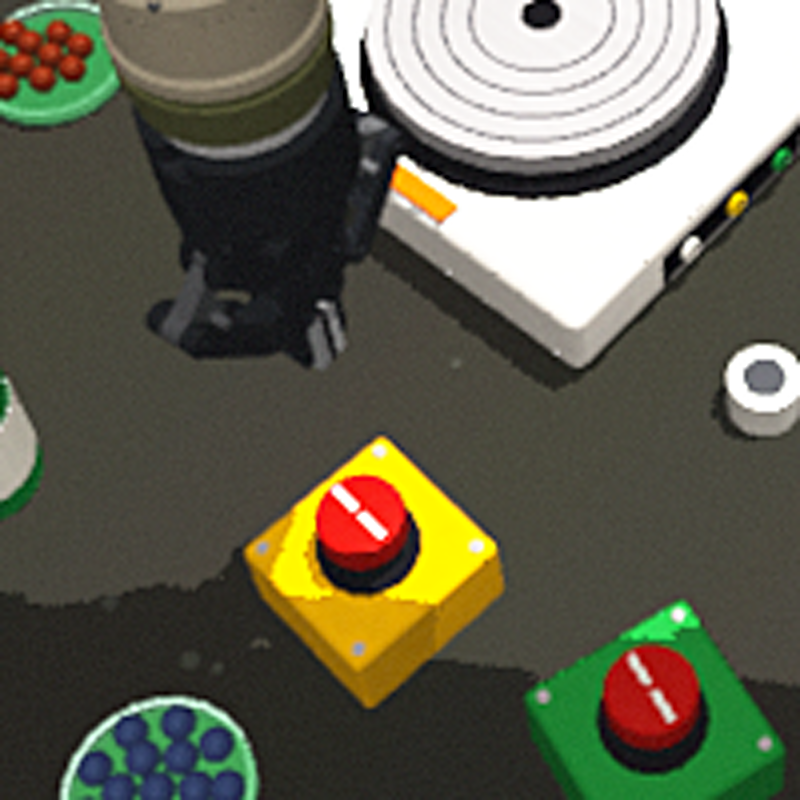

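```bash
python3 - <<'E'
from h import *
f=optics.grab_frame("wrist")
print(onz(f,317,221,.087),onz(f,16,338,.088))
print(np.mean([onz(f,*p,.05) for p in [(282,169),(361,184),(274,243),(346,255)]],0))
go((.47,.3235,.1,90),(.47,.3235,.0785,90))
E
```

```text
[0.46864344 0.31846511 0.087     ] [0.58598544 0.01812852 0.088     ]
[0.47183894 0.31706507 0.05      ]
now [0.4723 0.3203 0.2093] theta 89.4 j [26. 17.  3. 75. -0. 27.]
(0.47, 0.3235, 0.1, 90) -> [ 0.33 10.93  0.22] -0.011
(0.47, 0.3235, 0.0785, 90) -> [ 0.33 13.08  0.22] -0.011
```

```bash
python3 -m inch '[[-1,[0,5,0],0],[-1,[0,7,0.2],0],[-1,[0,8,0.2],0],[-1,[0,8,0.2],0],[-1,[0,8,0.2],0]]'; python3 - <<'E'
from h import *
f=crop("wrist","w2.png",200,100,240,240,3)
np.savez("w2",**{k:np.array(f[k]) for k in ["fx","fy","cx","cy","R","t"]})
go((.47,.3235,.1,90))
E
```

```text
clock: 2.87
ee_pos: [0.4713, 0.3205, 0.1307]
ee_rot: [-1.215, -1.202, 1.2]
ft_force: [0.3, 0.3, 0.2]
width: 0.0002
now [0.472  0.321  0.1315] theta 89.4 j [26. 19. -6. 65. -0. 27.]
(0.47, 0.3235, 0.1, 90) -> [0.24 3.15 0.21] -0.011
```

View pics/w2.png

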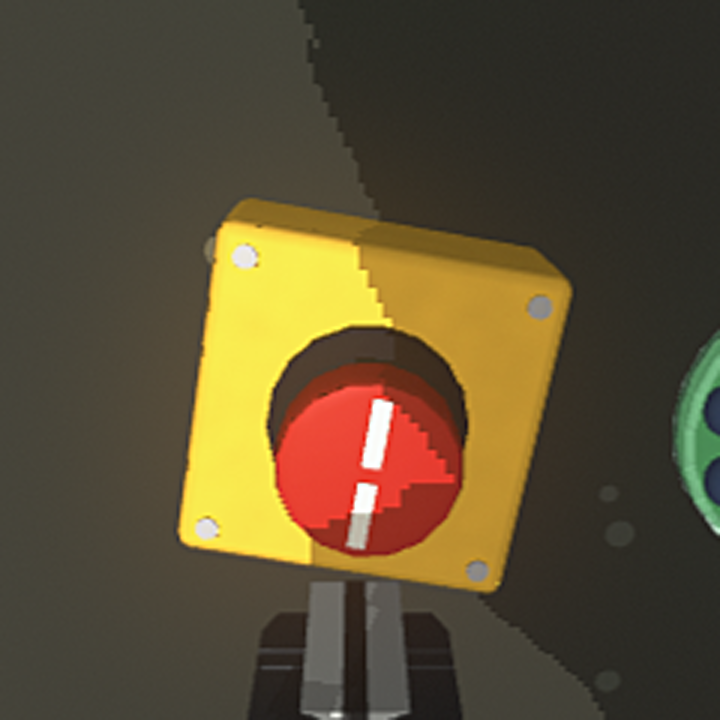

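```bash
python3 - <<'E'
from h import *
z=np.load("w2.npz");f={k:z[k] for k in z}
g=lambda u,v,h:onz(f,(u+.5)/3-.5+200,(v+.5)/3-.5+100,h).round(4)
print(g(370,472,.087));print(np.mean([g(*p,.05) for p in [(244,257),(540,307),(206,528),(478,571)]],0))
c=[g(*p,.05) for p in [(244,257),(540,307),(206,528),(478,571)]];print(np.linalg.norm(c[0]-c[1]),np.linalg.norm(c[0]-c[2]))
print(proj(f,[.472,.321,.1315]))
E
```

```text
[0.4718 0.3227 0.087 ]
[0.47275  0.322475 0.05    ]
0.07398702588967877 0.07354957511773944
(np.float64(320.9998460692676), np.float64(287.58235186978675))
```

```bash
python3 -m inch '[[-1,[0.2,2,0],0],[-1,[0.2,3.5,0],0],[-1,[0.2,4,0],0],[-1,[0.2,4.3,0],0],[-1,[0.2,4.6,0],0],[-1,[0.2,4.9,0],0],[-1,[0.2,5.1,0],0],[-1,[0.2,5.3,0],0],[-1,[0.2,5.3,0],0]]'; python3 -c "
from h import *
st()"
```

```text
clock: 3.67
ee_pos: [0.4707, 0.3232, 0.0763]
ee_rot: [-1.214, -1.202, 1.202]
ft_force: [-0.0, 0.1, 0.5]
width: -0.0004
3.67 pos [0.4707 0.3232 0.0763] F [-0.   0.1  0.5] w -0.0004
[[ 0.01  0.   -1.  ]
 [ 1.   -0.    0.01]
 [-0.   -1.   -0.  ]]
```

```bash
python3 -m inch '[[-1,[0,0.2,0],0],[-1,[0,0.3,0],0],[-1,[0,0.3,0],0],[-1,[0,0.3,0],0]]'; python3 - <<'E'
from h import *
st();crop("side","s3.png",200,315,90,80,7)
E
```

```text
clock: 4.0
ee_pos: [0.4706, 0.3232, 0.0733]
ee_rot: [-1.214, -1.202, 1.202]
ft_force: [0.4, 0.2, -1.0]
width: -0.0
4.0 pos [0.4706 0.3232 0.0733] F [ 0.4  0.2 -1. ] w -0.0
[[ 0.01 -0.   -1.  ]
 [ 1.   -0.    0.01]
 [-0.   -1.    0.  ]]
```

View pics/s3.png

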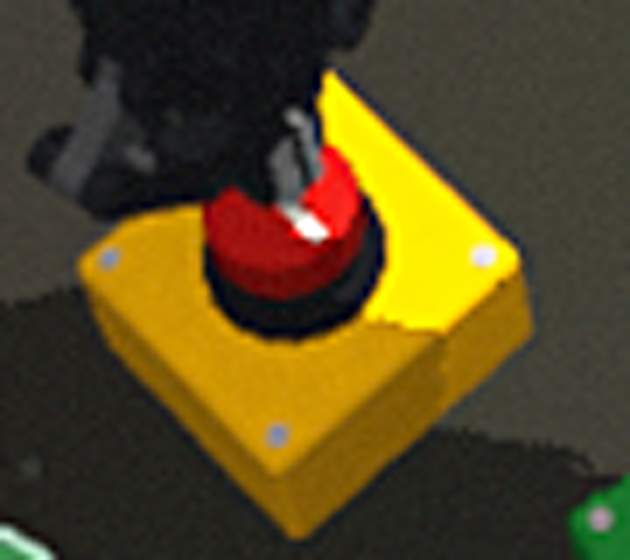

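```bash
python3 - <<'E'
from h import *
f=optics.grab_frame("side")
for h in (.0733,.079,.087,.09): 
    u,v=proj(f,[.4706,.3232,h]);print(h,(u-200)*7+3,(v-315)*7+3)
f=optics.grab_frame("top");cv2.imwrite("pics/t3.png",cv2.resize(f["pixels"][180:290,170:280],None,fx=6,fy=6,interpolation=2))
crop("wrist","w3.png",200,100,240,240,3)
st()
E
```

```text
0.0733 283.521700574514 219.0984314258775
0.079 280.70569014782245 209.36136592830735
0.087 276.71023694634414 195.54607989579773
0.09 275.1987739987136 190.3198159662561
4.2 pos [0.4707 0.3232 0.0735] F [-0.  -0.6 -0.1] w 0.0
[[ 0.01  0.   -1.  ]
 [ 1.   -0.    0.01]
 [-0.   -1.   -0.  ]]
```

View pics/w3.png

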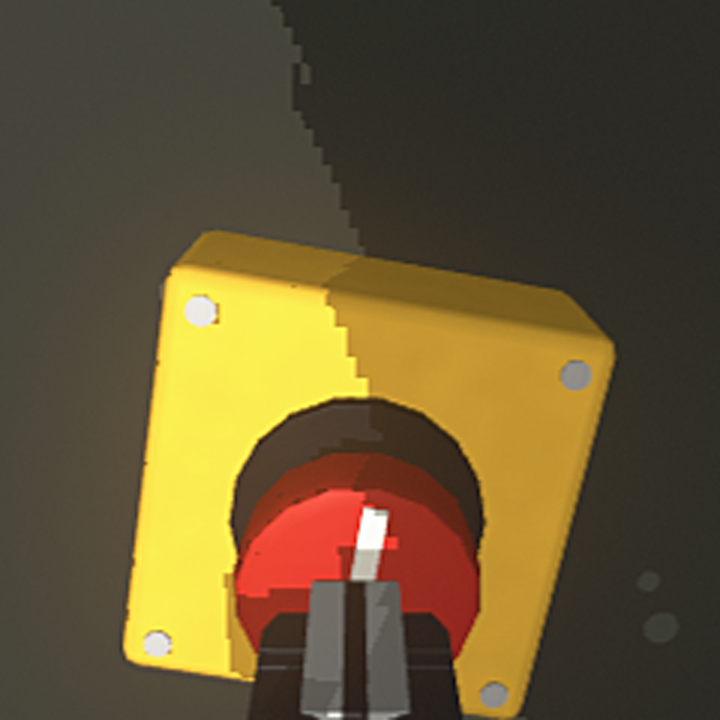

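```bash
python3 - <<'E'
from h import *
f=optics.grab_frame("wrist")
g=lambda u,v,h:onz(f,(u+.5)/3-.5+200,(v+.5)/3-.5+100,h)
c=[g(*p,.05) for p in [(200,311),(576,375),(157,645),(494,694)]];print(np.mean(c,0),np.linalg.norm(c[0]-c[1]),np.linalg.norm(c[0]-c[2]),np.linalg.norm(c[3]-c[1]))
R=f["R"];print("cam",-R.T@f["t"])
for h in (.079,.087):print(h,g(300,475,h), g(358,570,h))
# disc width: left 235 right 480 at row ~590
for h in (.059,.067,.079,.087):print(h,np.linalg.norm(g(235,585,h)-g(480,585,h)))
z=np.load("w2.npz");f={k:z[k] for k in z}
for h in (.067,.079,.087):print("w2",h,np.linalg.norm(g(275,470,h)-g(463,470,h)))
E
```

```text
[0.47278518 0.32246171 0.05      ] 0.07387745883112382 0.07408712527230034 0.07357571313494354
cam [0.38662209 0.32299572 0.24202729]
0.079 [0.4520515  0.31289768 0.079     ] [0.47026829 0.32266874 0.079     ]
0.087 [0.44884078 0.3133932  0.087     ] [0.46616364 0.32268479 0.087     ]
0.059 0.04898738753839478
0.067 0.046846181656841165
0.079 0.04363437283451078
0.087 0.041493166952957225
w2 0.067 0.045828469176604464
w2 0.079 0.04346007792893923
w2 0.087 0.041881150430495874
```

View pics/t3.png

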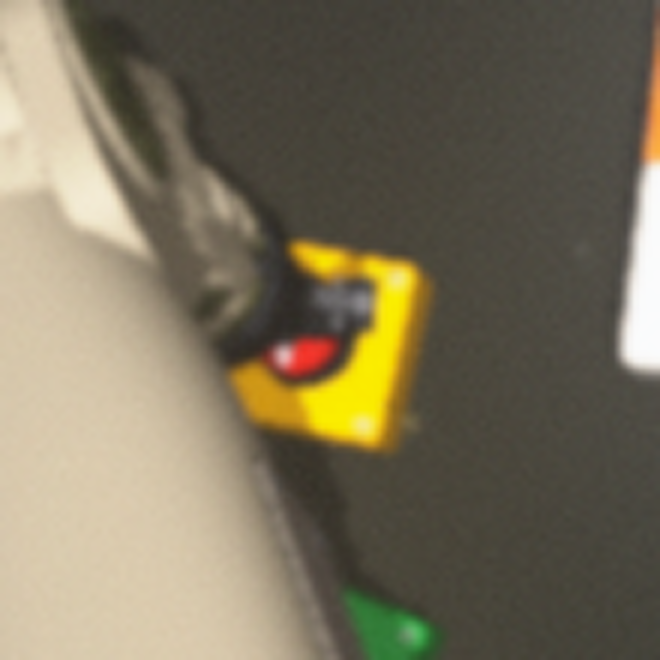

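```bash
python3 - <<'E'
from h import *
f=optics.grab_frame("wrist")
g=lambda u,v,h:onz(f,(u+.5)/3-.5+200,(v+.5)/3-.5+100,h)
def pr(x,y,h):
    u,v=proj(f,[x,y,h]);return round((u-200+.5)*3-.5),round((v-100+.5)*3-.5)
for h in (.079,.087): print("w3 far",pr(.4495,.3227,h),"L",pr(.4718,.3007,h),"R",pr(.4718,.3447,h))
p=cv2.resize(f["pixels"][100:340,200:440],None,fx=3,fy=3,interpolation=2);
z=np.load("w2.npz");f={k:z[k] for k in z}
for h in (.079,.087): print("w2 far",pr(.4495,.3227,h),"L",pr(.4718,.3007,h),"R",pr(.4718,.3447,h))
E
```

```text
w3 far (357, 461) L (234, 579) R (482, 577)
w3 far (357, 478) L (229, 601) R (488, 599)
w2 far (369, 366) L (274, 460) R (465, 458)
w2 far (369, 376) L (271, 473) R (469, 471)
```

```bash
python3 -m inch '[[-1,[0,0.2,0],0],[-1,[0,0.4,0],0],[-1,[0,0.4,0],0],[-1,[0,0.4,0],0]]'; python3 -m inch '[[-1,[0,0.2,0],0],[-1,[0,0.3,0],0],[-1,[0,0.3,0],0]]'; python3 - <<'E'
from h import *
st();crop("side","s4.png",200,315,90,80,7)
E
```

```text
clock: 4.63
ee_pos: [0.4705, 0.3231, 0.0691]
ee_rot: [-1.214, -1.201, 1.202]
ft_force: [-0.5, -0.8, 0.8]
width: -0.0004
clock: 4.88
ee_pos: [0.4705, 0.3231, 0.0661]
ee_rot: [-1.214, -1.202, 1.202]
ft_force: [-0.1, 0.1, 0.0]
width: -0.0001
4.88 pos [0.4705 0.3231 0.0661] F [-0.1  0.1  0. ] w -0.0001
[[ 0.01 -0.   -1.  ]
 [ 1.   -0.    0.01]
 [-0.   -1.    0.  ]]
```

View pics/s4.png

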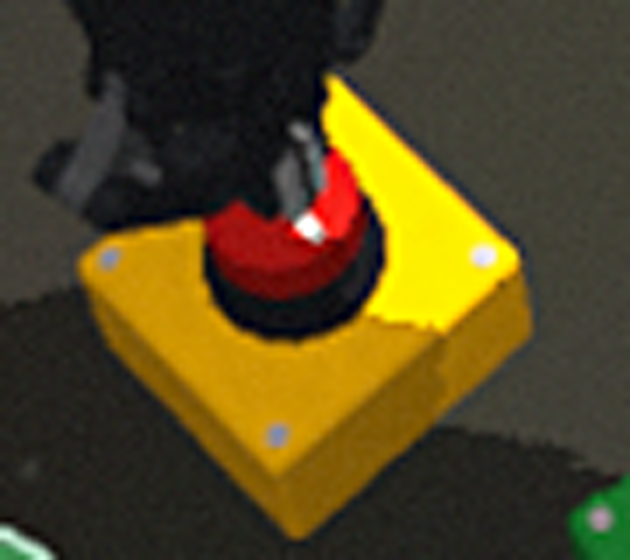

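```bash
python3 -m inch '[[-1,[0,0.2,0],0],[-1,[0,0.3,0],0],[-1,[0,0.3,0],0]]'; python3 -m inch '[[-1,[0,0.2,0],0],[-1,[0,0.3,0],0],[-1,[0,0.3,0],0]]';  python3 - <<'E'
from h import *
crop("side","s5.png",200,315,90,80,7);crop("wrist","w5.png",200,100,240,240,3)
E
```

```text
clock: 5.18
ee_pos: [0.4705, 0.3231, 0.063]
ee_rot: [-1.214, -1.202, 1.202]
ft_force: [0.2, -0.5, -0.9]
width: 0.0002
clock: 5.43
ee_pos: [0.4706, 0.3232, 0.0602]
ee_rot: [-1.214, -1.202, 1.202]
ft_force: [0.5, -0.2, -0.0]
width: -0.0003
```

View pics/s5.png

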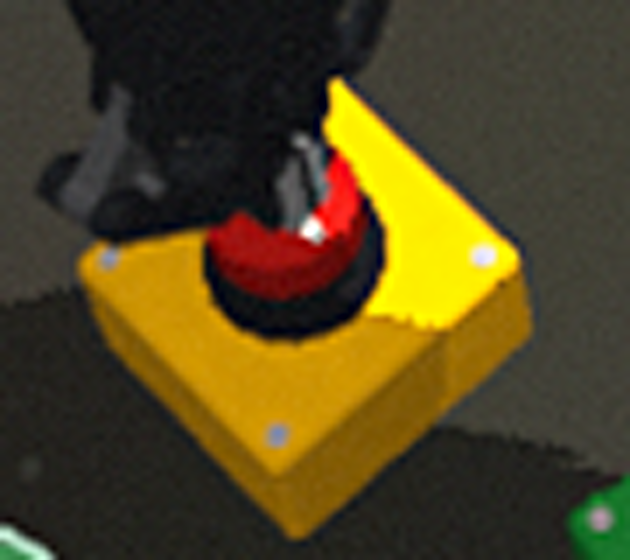

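View pics/w5.png

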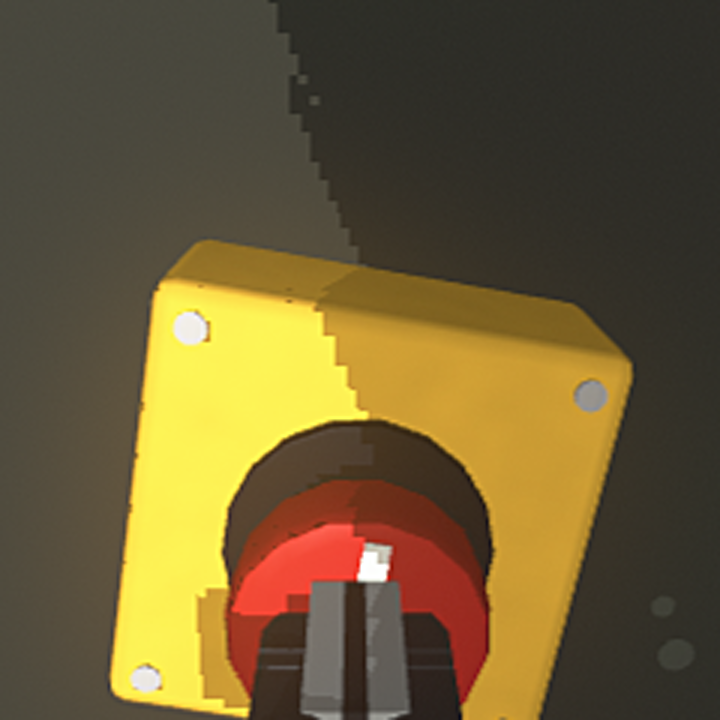

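```bash
python3 -m inch '[[-1,[0,0.2,0],0],[-1,[0,0.4,0],0],[-1,[0,0.4,0],0]]'; python3 -m inch '[[-1,[0,0.2,0],0],[-1,[0,0.3,0],0],[-1,[0,0.3,0],0]]'
```

```text
clock: 5.78
ee_pos: [0.4707, 0.3232, 0.0563]
ee_rot: [-1.214, -1.202, 1.202]
ft_force: [0.1, 1.3, -0.3]
width: -0.0003
clock: 6.03
ee_pos: [0.4707, 0.3233, 0.0533]
ee_rot: [-1.214, -1.202, 1.202]
ft_force: [-0.2, 0.6, 1.9]
width: -0.0002
```

```bash
python3 -m inch '[[-1,[0,0.2,0],0],[-1,[0,0.2,0],0],[-1,[0,0.2,0],0]]';  python3 - <<'E'
from h import *
st();crop("side","s6.png",180,275,110,120,6);crop("wrist","w6.png",200,100,240,240,3)
E
```

```text
clock: 6.28
ee_pos: [0.471, 0.3234, 0.0521]
ee_rot: [-1.214, -1.203, 1.201]
ft_force: [-0.9, -0.5, 6.4]
width: -0.0
6.28 pos [0.471  0.3234 0.0521] F [-0.9 -0.5  6.4] w -0.0
[[ 0.01   0.001 -1.   ]
 [ 1.     0.     0.01 ]
 [ 0.    -1.    -0.001]]
```

View pics/s6.png

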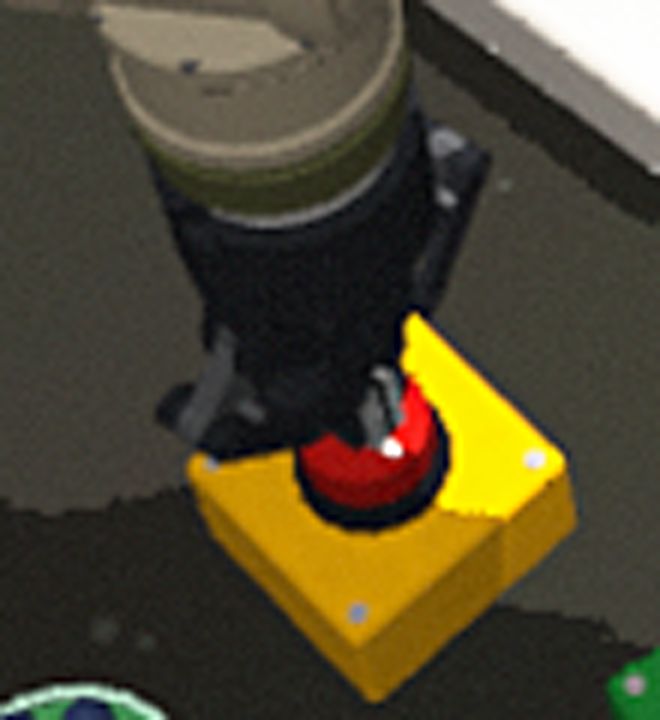

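View pics/w6.png

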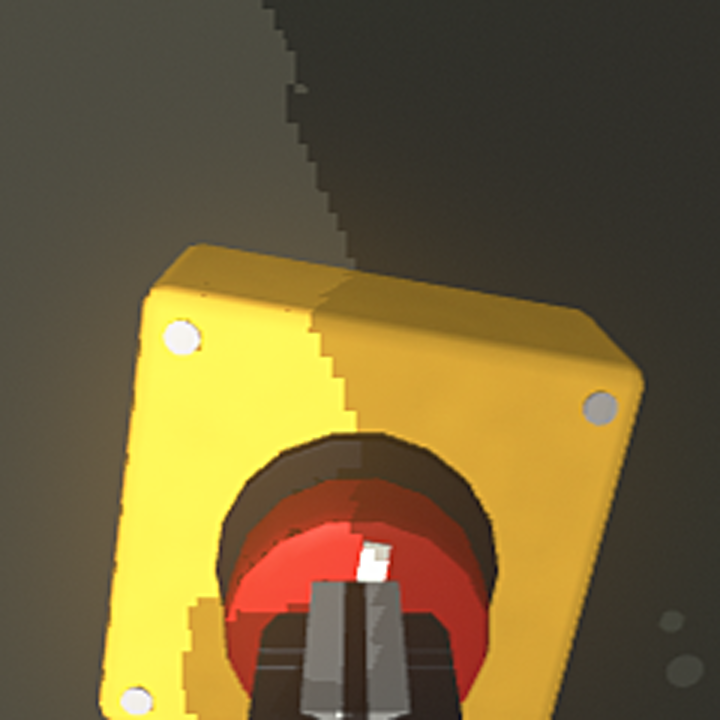

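```bash
python3 -m inch '[[-1,[0,0.2,0],0],[-1,[0,0.2,0],0],[-1,[0,0.2,0],0]]';  python3 - <<'E'
from h import *
s=st();f=optics.grab_frame("wrist");p=s["ee_pos"]
for w in (0,.011):
  for dz in (0,.01,.02,.03,.04):
    u,v=proj(f,[p[0]-w,p[1],p[2]+dz]);print(w,dz,round((u-200)*3),round((v-100)*3))
E
```

```text
clock: 6.63
ee_pos: [0.4714, 0.3236, 0.0519]
ee_rot: [-1.215, -1.204, 1.2]
ft_force: [-4.5, -1.7, 17.3]
width: 0.0002
6.63 pos [0.4714 0.3236 0.0519] F [-4.5 -1.7 17.3] w 0.0002
[[ 0.01   0.003 -1.   ]
 [ 1.     0.001  0.01 ]
 [ 0.001 -1.    -0.002]]
0 0 360 557
0 0.01 360 583
0 0.02 361 612
0 0.03 361 645
0 0.04 362 682
0.011 0 359 502
0.011 0.01 360 525
0.011 0.02 360 552
0.011 0.03 361 581
0.011 0.04 361 615
```

```bash
python3 -m inch '[[-1,[0,-3,0],0],[-1,[0,-7,0],0],[-1,[0,-10,0],0],[-1,[0,-13,0],0],[-1,[0,-14,0],0]]'; python3 - <<'E'
from h import *
go((.472,-.33,.18,104))
crop("side","s7.png",200,315,90,80,7)
E
```

```text
clock: 7.1
ee_pos: [0.4725, 0.3241, 0.1939]
ee_rot: [-1.216, -1.208, 1.197]
ft_force: [0.8, 0.2, -0.0]
width: 0.0001
now [0.4725 0.3241 0.1939] theta 89.4 j [26. 18.  1. 73. -0. 27.]
(0.472, -0.33, 0.18, 104) -> [-65.41   1.21  -0.58] -0.254
```

View pics/s7.png

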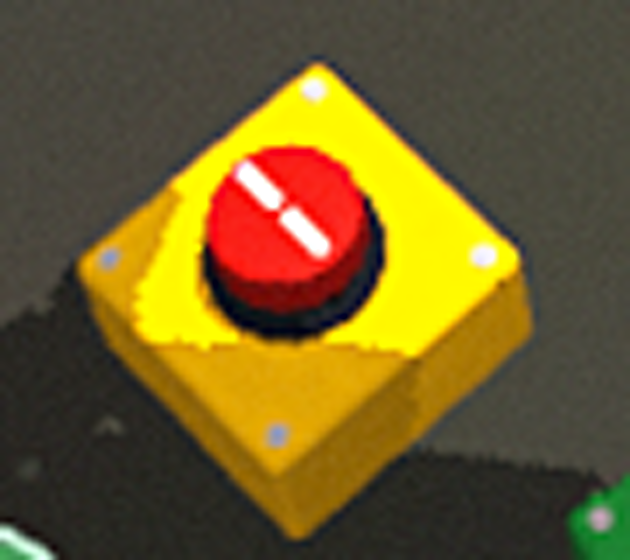

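The button is latched down: its top edge has moved from row 132 to row 146, which is about 8 mm. Next I'll go to the tray.

```bash
python3 -m inch '[[-0.5,[-4,0,0],-0.1],[0,[-8,0,0],-0.2],[0.5,[-12,0,0],-0.25],[1,[-16,0,0],-0.25],[1,[-20,0,0],-0.25],[1,[-24,0,0],-0.25],[1,[-28,0,0],-0.25],[1,[-32,0,0],-0.25],[1,[-36,0,0],-0.25],[1,[-40,0,0],-0.25],[1,[-44,0,0],-0.25],[1,[-48,0,0],-0.25]]'; python3 - <<'E'
from h import *
go((.472,-.33,.15,104))
E
```

```text
clock: 8.15
ee_pos: [0.4647, -0.1583, 0.1874]
ee_rot: [-1.083, -1.383, 1.384]
ft_force: [1.0, 0.0, -0.2]
width: 0.0851
now [ 0.4647 -0.1583  0.1874] theta 103.8 j [-28.   9. -11.  70.   0. -42.]
(0.472, -0.33, 0.15, 104) -> [-16.86   3.72   3.36] -0.004
```

```bash
python3 -m inch '[[1,[-4,0,1],0],[1,[-8,0,2],0],[1,[-12,1,2.6],0],[1,[-15,2,3.2],0],[1,[-16.5,3,3.3],0],[1,[-16.8,3.7,3.3],0],[1,[-16.8,3.7,3.3],0],[1,[-16.8,3.7,3.3],0],[1,[-16.8,3.7,3.3],0]]'; python3 - <<'E'
from h import *
go((.472,-.33,.1,104))
f=crop("wrist","w8.png",150,60,320,320,2.4)
np.savez("w8",**{k:np.array(f[k]) for k in ["fx","fy","cx","cy","R","t"]})
st()
E
```

```text
clock: 8.9
ee_pos: [0.4738, -0.326, 0.1524]
ee_rot: [-1.084, -1.385, 1.385]
ft_force: [-0.1, 0.2, 0.3]
width: 0.0854
now [ 0.4738 -0.326   0.1524] theta 103.9 j [-43.  19.  -3.  68.   0. -56.]
(0.472, -0.33, 0.1, 104) -> [-0.35  5.24  0.27] -0.002
8.95 pos [ 0.4742 -0.3263  0.1529] F [-0.   0.3 -0. ] w 0.0851
[[-0.24   0.    -0.971]
 [ 0.971 -0.    -0.24 ]
 [-0.    -1.    -0.   ]]
```

View pics/w8.png

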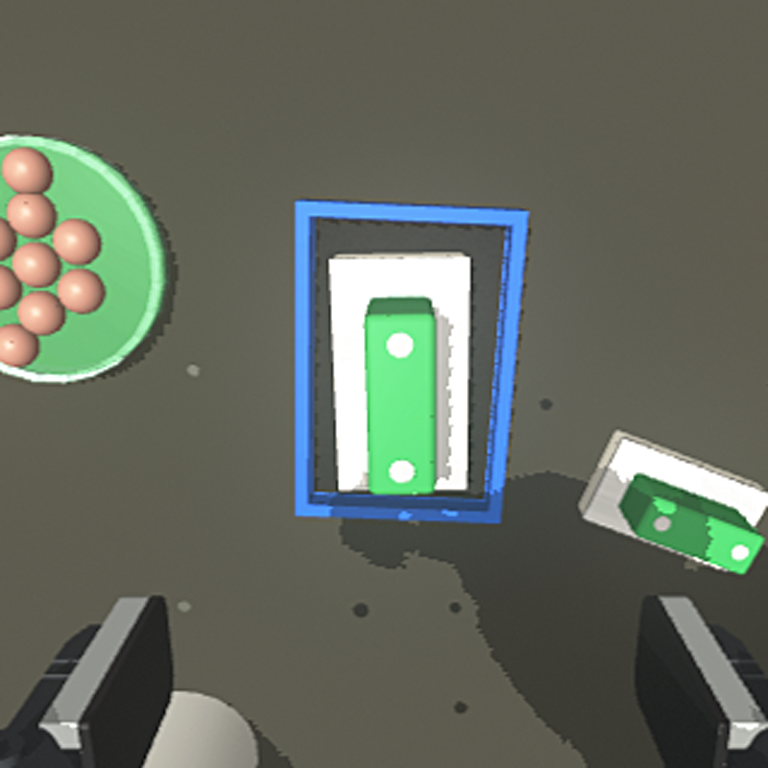

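```bash
python3 - <<'E'
from h import *
z=np.load("w8.npz");f={k:z[k] for k in z}
g=lambda u,v,h:onz(f,(u+.5)/2.4-.5+150,(v+.5)/2.4-.5+60,h)
a,b=g(400,345,.061),g(401,471,.061);d=b-a;print((a+b)/2,np.linalg.norm(d),np.degrees(np.arctan2(d[1],d[0])))
c=[g(*p,.061) for p in[(366,315),(433,315),(436,493),(369,493)]];print(np.mean(c,0))
c=[g(*p,.016) for p in[(297,200),(528,211),(500,522),(297,516)]];print("tray",np.mean(c,0));
for i in range(4):
  d=c[i-1]-c[i];print(np.linalg.norm(d),np.degrees(np.arctan2(d[1],d[0])))
go((.4725,-.3312,.05,104))
E
```

```text
[ 0.47084961 -0.32886747  0.061     ] 0.0437840102424802 14.189071600954021
[ 0.47000819 -0.32888767  0.061     ]
tray [ 0.46941942 -0.32746995  0.016     ]
0.12414797756819833 11.40406639275221
0.08310347368137184 -78.80642625301198
0.12306018445930206 -168.68253808947432
0.08292059679608256 101.94484932932744
now [ 0.4742 -0.3263  0.1529] theta 103.9 j [-43.  19.  -3.  68.   0. -56.]
(0.4725, -0.3312, 0.05, 104) -> [-0.44 10.29  0.28] -0.002
```

```bash
python3 -m inch '[[1,[-0.16,3,0.42],0],[1,[-0.16,6,0.42],0],[1,[-0.16,8,0.42],0],[1,[-0.16,10,0.42],0],[1,[-0.16,12,0.42],0],[1,[-0.16,13,0.42],0],[1,[-0.16,13,0.42],0]]'; python3 - <<'E'
from h import *
st();crop("side","s9.png",330,110,130,100,6);crop("wrist","w9.png",150,60,320,320,2.4)
E
```

```text
clock: 9.53
ee_pos: [0.4692, -0.3283, 0.0209]
ee_rot: [-1.082, -1.384, 1.384]
ft_force: [-0.2, 1.0, -0.5]
width: 0.0857
9.53 pos [ 0.4692 -0.3283  0.0209] F [-0.2  1.  -0.5] w 0.0857
[[-0.239 -0.002 -0.971]
 [ 0.971  0.002 -0.239]
 [ 0.003 -1.     0.002]]
```

View pics/s9.png

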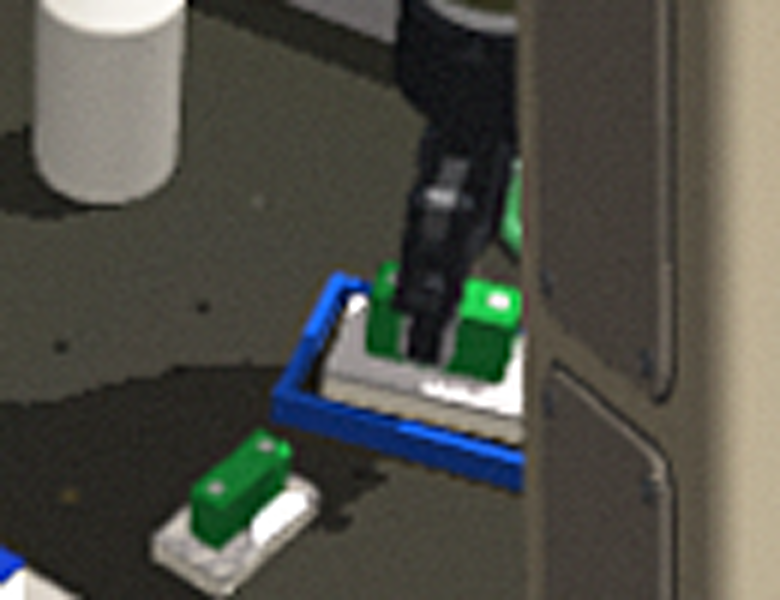

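View pics/w9.png

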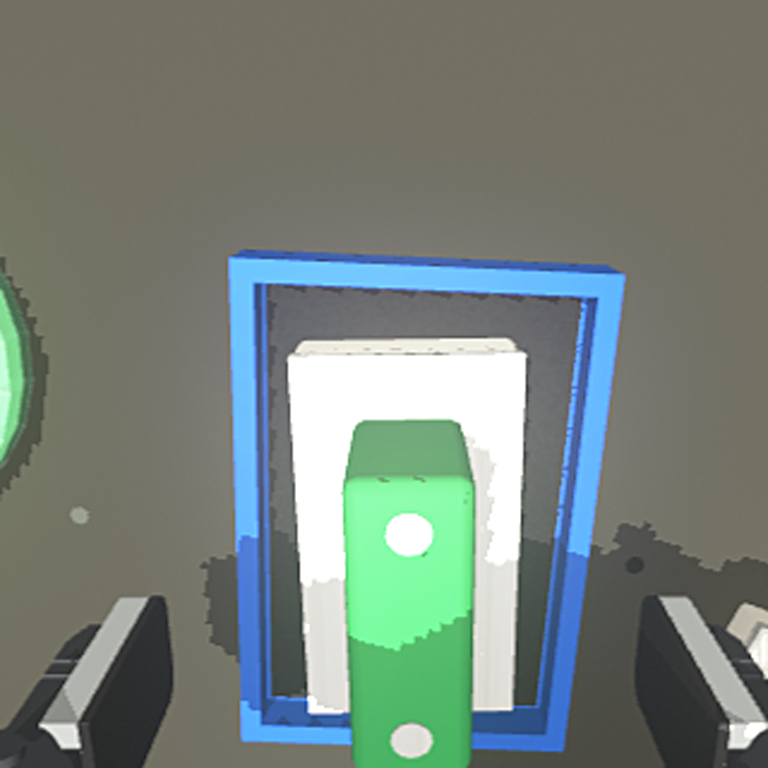

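```bash
python3 -m inch '[[1,[0,0.8,0],0],[1,[0,1.4,0],0],[1,[0,1.8,0],0],[1,[0,1.8,0],0]]'; python3 -m inch '[[-1,[0,0,0],0],[-1,[0,0,0],0],[-1,[0,0,0],0],[-1,[0,0,0],0],[-1,[0,0,0],0],[-1,[0,0,0],0],[-1,[0,0,0],0],[-1,[0,0,0],0]]'; python3 - <<'E'
from h import *
st();crop("side","s10.png",330,110,130,100,6)
E
```

```text
clock: 9.97
ee_pos: [0.4697, -0.33, 0.0037]
ee_rot: [-1.085, -1.384, 1.384]
ft_force: [0.3, -0.4, -0.4]
width: 0.0855
clock: 10.63
ee_pos: [0.4704, -0.3305, 0.0048]
ee_rot: [-1.087, -1.384, 1.384]
ft_force: [-0.4, -0.9, 2.9]
width: 0.0226
10.63 pos [ 0.4704 -0.3305  0.0048] F [-0.4 -0.9  2.9] w 0.0226
[[-0.238  0.001 -0.971]
 [ 0.971 -0.    -0.238]
 [-0.001 -1.    -0.   ]]
```

View pics/s10.png

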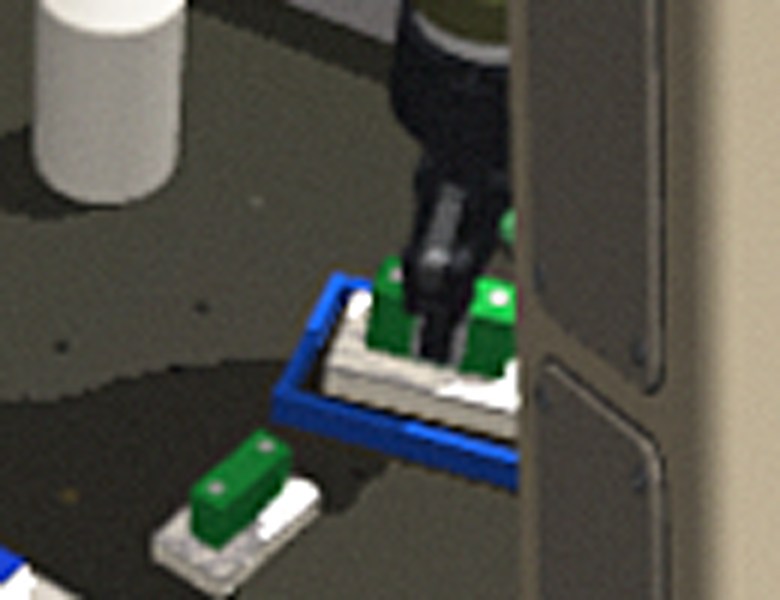

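```bash
python3 -m inch '[[-1,[0,-0.5,0],0],[-1,[0,-1.5,0],0],[-1,[0,-3,0],0],[-1,[0,-6,0],0],[-1,[0,-9,0],0],[-1,[0,-12,0],0],[-1,[0,-14,0],0],[-1,[0,-14,0],0]]'; python3 - <<'E'
from h import *
st();go((.5928,.0862,.13,84.3));crop("side","s11.png",330,110,130,100,6)
E
```

```text
clock: 11.35
ee_pos: [0.4723, -0.3324, 0.15]
ee_rot: [-1.095, -1.385, 1.387]
ft_force: [1.1, -0.0, -4.1]
width: 0.0235
11.35 pos [ 0.4723 -0.3324  0.15  ] F [ 1.1 -0.  -4.1] w 0.0235
[[-0.238  0.006 -0.971]
 [ 0.971 -0.006 -0.238]
 [-0.007 -1.    -0.005]]
now [ 0.4723 -0.3324  0.15  ] theta 103.8 j [-43.  19.  -4.  67.  -0. -57.]
(0.5928, 0.0862, 0.13, 84.3) -> [ 37.8    1.82 -21.65] 0.34
```

View pics/s11.png

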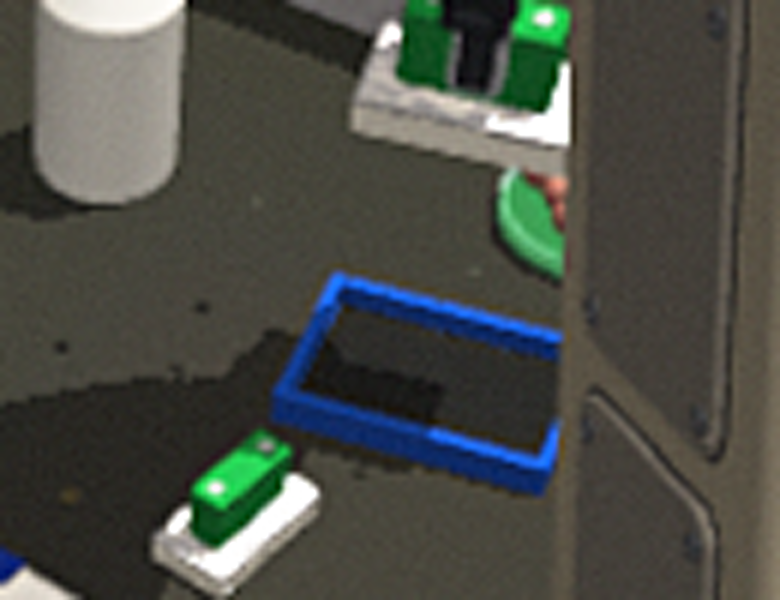

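```bash
python3 -m inch '[[-1,[2,-1,-1],0.05],[-1,[5,-1,-3],0.1],[-1,[8,-1,-4.6],0.15],[-1,[11.5,-1,-6.6],0.2],[-1,[15,-1,-8.6],0.25],[-1,[18.5,-1,-10.6],0.3],[-1,[22,-1,-12.6],0.34],[-1,[25.5,-1,-14.6],0.34],[-1,[29,-1,-16.6],0.34],[-1,[32,-1,-18.4],0.34],[-1,[35,-1,-20],0.34],[-1,[37,-1,-21.2],0.34]]'; python3 -m inch '[[-1,[0,0,0],0],[-1,[0,0,0],0],[-1,[0,0,0],0],[-1,[0,0,0],0]]'; python3 - <<'E'
from h import *
f=crop("top","t12.png",265,140,120,120,5);crop("side","s12.png",190,150,200,160,4)
st();go((.5928,.0862,.1,84.3))
E
```

```text
clock: 12.4
ee_pos: [0.5867, 0.0827, 0.1519]
ee_rot: [-1.25, -1.134, 1.139]
ft_force: [0.6, -0.4, -3.4]
width: 0.023
clock: 12.73
ee_pos: [0.5872, 0.0784, 0.1533]
ee_rot: [-1.254, -1.133, 1.136]
ft_force: [-0.7, 0.7, -3.3]
width: 0.023
12.83 pos [0.5876 0.0782 0.154 ] F [ 0.1 -0.1 -2.7] w 0.0233
[[ 0.101 -0.001 -0.995]
 [ 0.995 -0.     0.101]
 [-0.    -1.     0.001]]
now [0.5876 0.0782 0.154 ] theta 84.2 j [-0. 21. -0. 69. -0.  6.]
(0.5928, 0.0862, 0.1, 84.3) -> [ 0.85  5.4  -0.44] -0.002
```

View pics/t12.png

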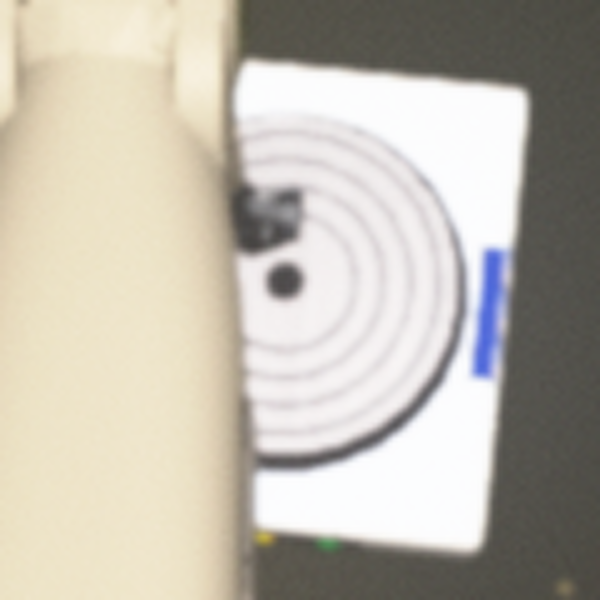

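View pics/s12.png

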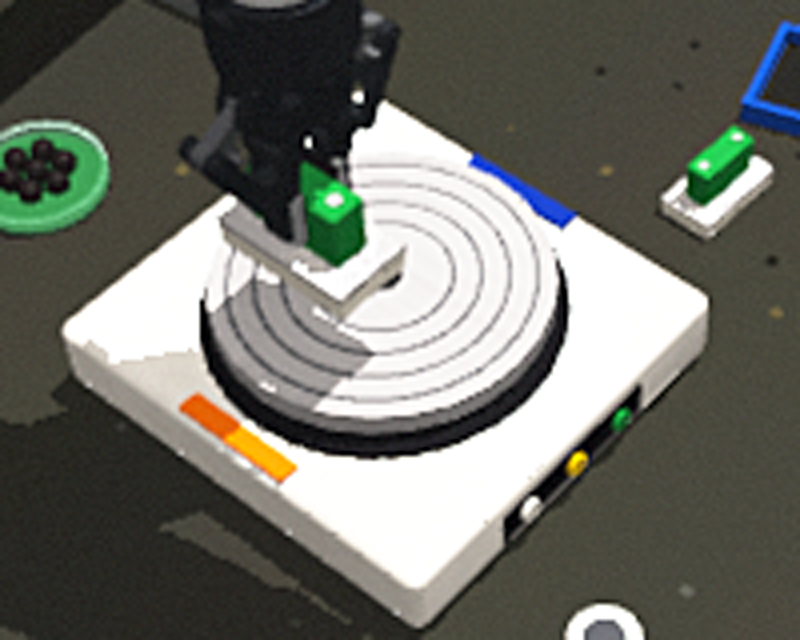

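```bash
python3 -m inch '[[-1,[0.4,1.5,-0.2],0],[-1,[0.85,3,-0.44],0],[-1,[0.85,4,-0.44],0],[-1,[0.85,4.8,-0.44],0],[-1,[0.85,5.2,-0.44],0],[-1,[0.85,5.4,-0.44],0],[-1,[0.85,5.4,-0.44],0],[-1,[0.85,5.4,-0.44],0]]'; python3 - <<'E'
from h import *
st();go((.5928,.0862,.09,84.3))
E
```

```text
clock: 13.5
ee_pos: [0.5936, 0.0873, 0.101]
ee_rot: [-1.255, -1.136, 1.135]
ft_force: [0.4, 0.3, -3.2]
width: 0.0228
13.5 pos [0.5936 0.0873 0.101 ] F [ 0.4  0.3 -3.2] w 0.0228
[[ 0.1    0.001 -0.995]
 [ 0.995 -0.     0.1  ]
 [-0.    -1.    -0.001]]
now [0.5936 0.0873 0.101 ] theta 84.3 j [ 1. 23. -4. 62. -0.  6.]
(0.5928, 0.0862, 0.09, 84.3) -> [-0.12  1.1   0.07] -0.001
```

```bash
python3 -m inch '[[-1,[0,0.4,0],0],[-1,[0,0.7,0],0],[-1,[0,0.9,0],0],[-1,[0,1.1,0],0],[-1,[0,1.2,0],0],[-1,[0,1.3,0],0],[-1,[0,1.3,0],0]]'; python3 -m inch '[[-1,[0,0.1,0],0],[-1,[0,0.2,0],0],[-1,[0,0.2,0],0]]'
```

```text
clock: 14.08
ee_pos: [0.5931, 0.0875, 0.0876]
ee_rot: [-1.255, -1.135, 1.136]
ft_force: [-2.3, -0.1, 1.3]
width: 0.0227
clock: 14.33
ee_pos: [0.5933, 0.0875, 0.0858]
ee_rot: [-1.255, -1.136, 1.135]
ft_force: [-2.9, -0.6, 2.3]
width: 0.0233
```

```bash
python3 -m inch '[[-1,[0,0.1,0],0],[-1,[0,0.2,0],0],[-1,[0,0.3,0],0],[-1,[0,0.4,0],0],[-1,[0,0.5,0],0],[-1,[0,0.5,0],0],[-1,[0,0.5,0],0]]'; python3 - <<'E'
from h import *
for i in range(3):
  st()
  crop("side","s13.png",190,150,200,160,4)
go((.5812,-.03,.081,84.3))
E
```

```text
clock: 14.92
ee_pos: [0.5934, 0.0875, 0.0811]
ee_rot: [-1.255, -1.136, 1.135]
ft_force: [-4.3, 0.1, 7.3]
width: 0.0235
14.92 pos [0.5934 0.0875 0.0811] F [-4.3  0.1  7.3] w 0.0235
[[ 0.1    0.001 -0.995]
 [ 0.995 -0.     0.1  ]
 [-0.    -1.    -0.001]]
14.97 pos [0.5934 0.0875 0.0811] F [-5.   0.5  7.2] w 0.0228
[[ 0.1    0.001 -0.995]
 [ 0.995 -0.     0.1  ]
 [-0.    -1.    -0.001]]
15.02 pos [0.5934 0.0875 0.0811] F [-3.7  0.5  7.4] w 0.0229
[[ 0.1    0.001 -0.995]
 [ 0.995 -0.     0.1  ]
 [-0.    -1.    -0.001]]
now [0.5934 0.0875 0.0811] theta 84.3 j [ 1. 24. -6. 60. -0.  6.]
(0.5812, -0.03, 0.081, 84.3) -> [-1.181e+01  1.000e-02  4.000e-02] -0.0
```

View pics/s13.png

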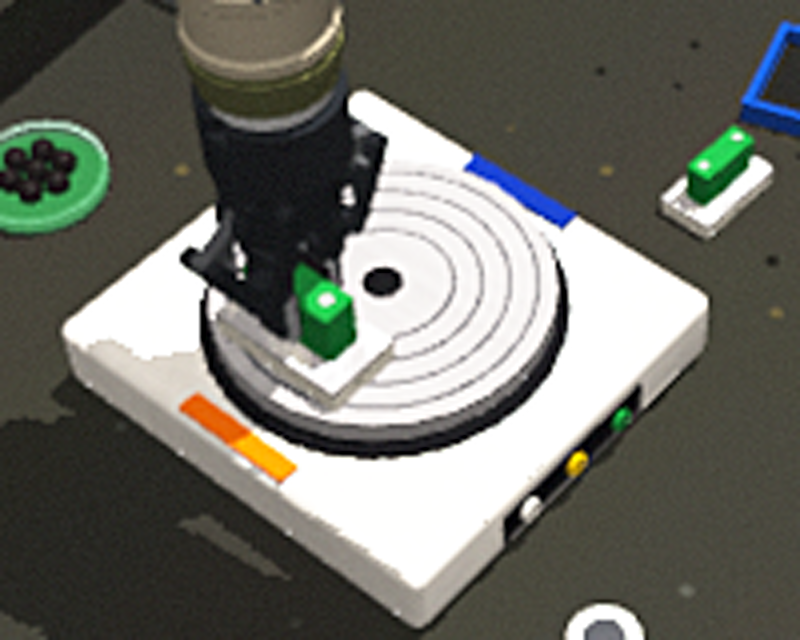

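```bash
python3 -m inch '[[-1,[-0.2,0,0],0],[-1,[-0.5,0,0],0],[-1,[-1,0,0],0],[-1,[-1.5,0,0],0],[-1,[-2,0,0],0],[-1,[-2.5,0,0],0],[-1,[-3,0,0],0]]'; python3 -m inch '[[-1,[-0.5,0,0],0],[-1,[-1,0,0],0],[-1,[-1.5,0,0],0],[-1,[-2,0,0],0],[-1,[-2.5,0,0],0],[-1,[-3,0,0],0]]'
```

```text
clock: 15.65
ee_pos: [0.5927, 0.0587, 0.0819]
ee_rot: [-1.256, -1.141, 1.132]
ft_force: [-0.1, 4.6, 6.9]
width: 0.0229
clock: 16.15
ee_pos: [0.5897, 0.0287, 0.0819]
ee_rot: [-1.256, -1.141, 1.132]
ft_force: [1.0, 4.7, 6.5]
width: 0.023
```

```bash
python3 -m inch '[[-1,[-0.5,0.02,0],0],[-1,[-1,0.03,0],0],[-1,[-1.5,0.04,0],0],[-1,[-2,0.04,0],0],[-1,[-2.5,0.04,0],0],[-1,[-3,0.04,0],0]]'; python3 -m inch '[[-1,[-0.5,0,0],0],[-1,[-1,0,0],0],[-1,[-1.5,0,0],0],[-1,[-2,0,0],0],[-1,[-2.4,0,0],0],[-1,[-2.7,0,0],0],[-1,[-2.8,0,0],0],[-1,[-2.8,0,0],0]]'; python3 - <<'E'
from h import *
crop("side","s14.png",190,150,200,160,4);st()
E
```

```text
clock: 16.65
ee_pos: [0.5868, -0.0012, 0.0815]
ee_rot: [-1.257, -1.141, 1.132]
ft_force: [1.9, 5.3, 7.1]
width: 0.0231
clock: 17.32
ee_pos: [0.5839, -0.0295, 0.0815]
ee_rot: [-1.257, -1.14, 1.132]
ft_force: [1.1, 3.7, 6.3]
width: 0.023
17.37 pos [ 0.5839 -0.0295  0.0815] F [0.4 3.1 7.3] w 0.0232
[[ 0.099  0.005 -0.995]
 [ 0.995  0.001  0.099]
 [ 0.001 -1.    -0.005]]
```

View pics/s14.png

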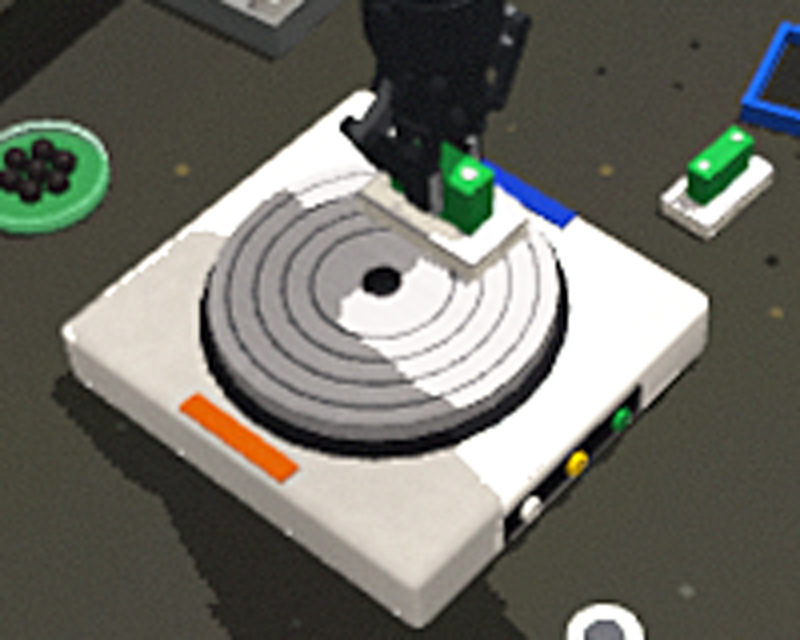

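```bash
python3 -m inch '[[-1,[0,-0.5,0],0],[-1,[0,-1.5,0],0],[-1,[0,-3,0],0],[-1,[0,-5,0],0],[-1,[0,-7,0],0],[-1,[0,-7,0],0]]'; python3 - <<'E'
from h import *
go((.47,-.328,.12,102))
E
```

```text
clock: 17.87
ee_pos: [0.5835, -0.0306, 0.1537]
ee_rot: [-1.26, -1.138, 1.134]
ft_force: [2.2, 0.1, -2.2]
width: 0.023
now [ 0.5835 -0.0306  0.1537] theta 84.3 j [-11.  20.  -2.  68.  -0.  -5.]
(0.47, -0.328, 0.12, 102) -> [-30.72   3.36   8.34] -0.309
```

```bash
python3 -m inch '[[-1,[-2,0,0.5],-0.05],[-1,[-5,0,1.4],-0.1],[-1,[-8,0,2.2],-0.15],[-1,[-11,0,3],-0.2],[-1,[-14,0,3.8],-0.25],[-1,[-17,0,4.6],-0.31],[-1,[-20,0,5.4],-0.31],[-1,[-23,0,6.2],-0.31],[-1,[-26,0,7],-0.31],[-1,[-28.5,0,7.7],-0.31],[-1,[-30,0,8.2],-0.31],[-1,[-30.7,0,8.3],-0.31]]'; python3 -m inch '[[-1,[0,0,0],0],[-1,[0,0,0],0],[-1,[0,0,0],0]]'; python3 - <<'E'
from h import *
f=crop("wrist","w15.png",150,60,320,320,2.4)
np.savez("w15",**{k:np.array(f[k]) for k in ["fx","fy","cx","cy","R","t"]})
go((.47,-.328,.12,102))
E
```

```text
clock: 18.87
ee_pos: [0.4665, -0.3291, 0.1484]
ee_rot: [-1.102, -1.359, 1.36]
ft_force: [0.2, 0.0, -2.9]
width: 0.023
clock: 19.12
ee_pos: [0.4685, -0.3259, 0.1495]
ee_rot: [-1.101, -1.363, 1.362]
ft_force: [0.6, -0.6, -3.8]
width: 0.0231
now [ 0.4687 -0.3258  0.1497] theta 102.1 j [-43.  19.  -4.  67.   0. -55.]
(0.47, -0.328, 0.12, 102) -> [-0.25  2.97 -0.08] 0.002
```

View pics/w15.png

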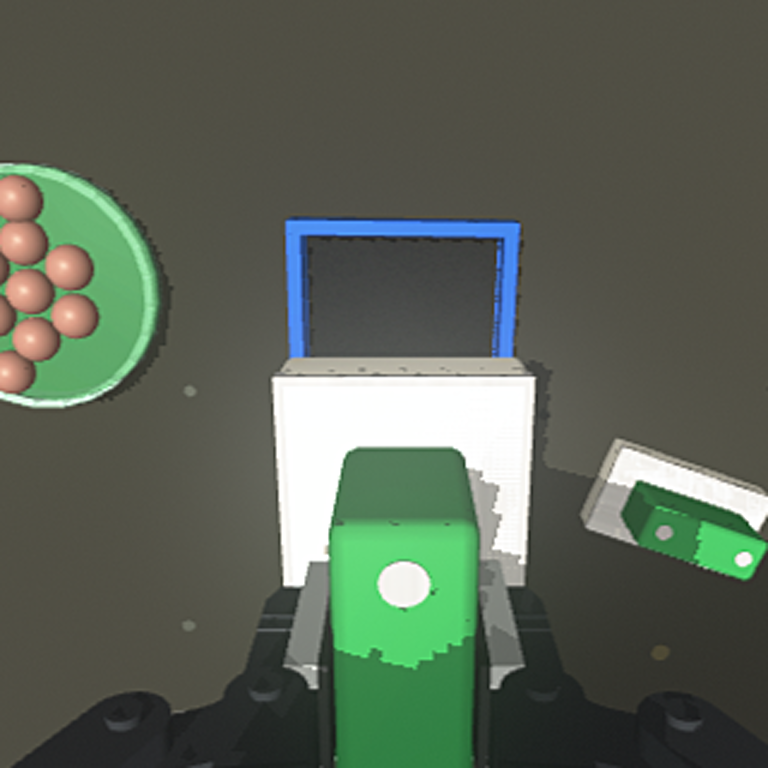

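```bash
python3 -m inch '[[-1,[-0.16,3,-0.05],0],[-1,[-0.16,6,-0.05],0],[-1,[-0.16,9,-0.05],0],[-1,[-0.16,11,-0.05],0],[-1,[-0.16,12,-0.05],0],[-1,[-0.16,12.5,-0.05],0],[-1,[-0.16,12.5,-0.05],0],[-1,[-0.16,12.5,-0.05],0]]'; python3 - <<'E'
from h import *
f=crop("wrist","w16.png",150,60,320,320,2.4)
go((.4695,-.3273,.0048,101.5))
E
```

```text
clock: 19.83
ee_pos: [0.4702, -0.3289, 0.0262]
ee_rot: [-1.104, -1.363, 1.363]
ft_force: [0.6, 0.2, -3.3]
width: 0.0231
now [ 0.4704 -0.3293  0.0267] theta 102.1 j [-43.  24. -14.  51.  -0. -55.]
(0.4695, -0.3273, 0.0048, 101.5) -> [0.22 2.18 0.05] 0.01
```

View pics/w16.png

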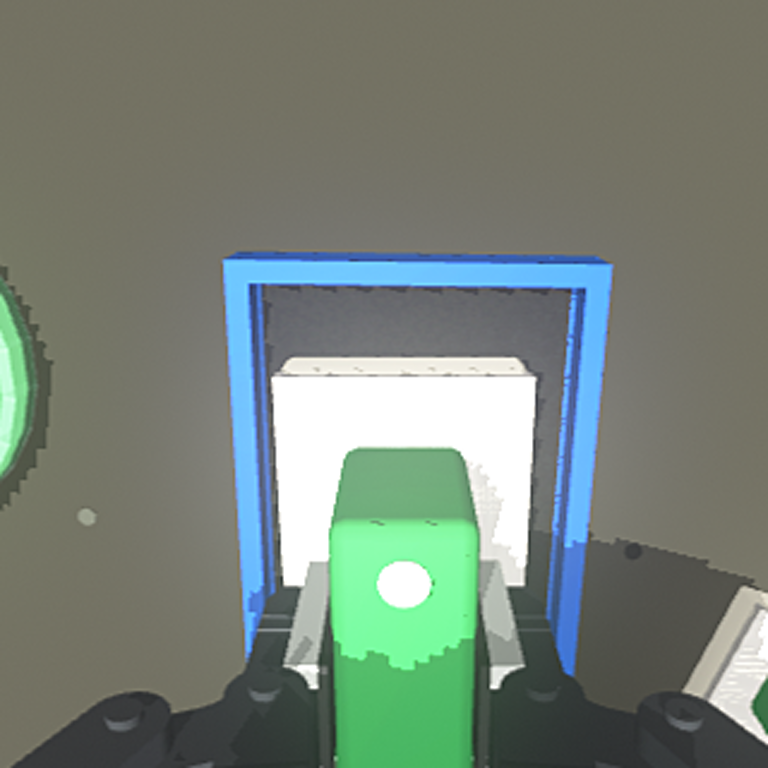

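Block is over the opening, slightly left. I'll shift +2 mm along tool x and lower gently until it touches.

```bash
python3 -m inch '[[-1,[0.2,0.4,0],0.01],[-1,[0.2,0.8,0],0.01],[-1,[0.2,1.2,0],0.01],[-1,[0.2,1.5,0],0.01],[-1,[0.2,1.7,0],0.01],[-1,[0.2,1.9,0],0.01],[-1,[0.2,2,0],0.01],[-1,[0.2,2,0],0.01]]'
```

```text
clock: 20.55
ee_pos: [0.4687, -0.3267, 0.0049]
ee_rot: [-1.108, -1.355, 1.355]
ft_force: [0.9, -0.4, -2.3]
width: 0.0232
```

```bash
python3 -m inch '[[-1,[0,0.1,0],0],[-1,[0,0.1,0],0],[-1,[0,0.1,0],0]]'; python3 -m inch '[[-1,[0,0.05,0],0],[-1,[0,0.1,0],0],[-1,[0,0.1,0],0]]'
```

```text
clock: 20.8
ee_pos: [0.4689, -0.3268, 0.0048]
ee_rot: [-1.108, -1.355, 1.355]
ft_force: [-2.4, 0.9, 4.7]
width: 0.0234
clock: 21.05
ee_pos: [0.4689, -0.3268, 0.0048]
ee_rot: [-1.109, -1.355, 1.356]
ft_force: [-4.0, 2.2, 11.4]
width: 0.023
```

```bash
python3 -m inch '[[-1,[0,-0.15,0],0],[-1,[0,-0.15,0],0],[1,[0,-0.15,0],0],[1,[0,-0.15,0],0],[1,[0,-0.15,0],0],[1,[0,-0.15,0],0],[1,[0,-0.15,0],0],[1,[0,-0.15,0],0]]'; python3 -m inch '[[1,[0,-1,0],0],[1,[0,-3,0],0],[1,[0,-6,0],0],[1,[0,-9,0],0],[1,[0,-12,0],0],[1,[0,-15,0],0],[1,[0,-16,0],0]]'; python3 - <<'E'
from h import *
crop("wrist","w17.png",150,60,320,320,2.4)
go((.4715,.323,.2,90));crop("side","s17.png",330,110,130,100,6)
E
```

```text
clock: 21.72
ee_pos: [0.4688, -0.3267, 0.0045]
ee_rot: [-1.108, -1.355, 1.355]
ft_force: [-0.1, -0.1, -0.1]
width: 0.0852
clock: 22.3
ee_pos: [0.4705, -0.3282, 0.1704]
ee_rot: [-1.116, -1.356, 1.357]
ft_force: [1.6, 0.1, -0.4]
width: 0.0857
now [ 0.4709 -0.3285  0.1705] theta 101.5 j [-43.  18.  -2.  69.  -0. -54.]
(0.4715, 0.323, 0.2, 90) -> [ 63.82  -3.35 -13.04] 0.2
```

View pics/w17.png

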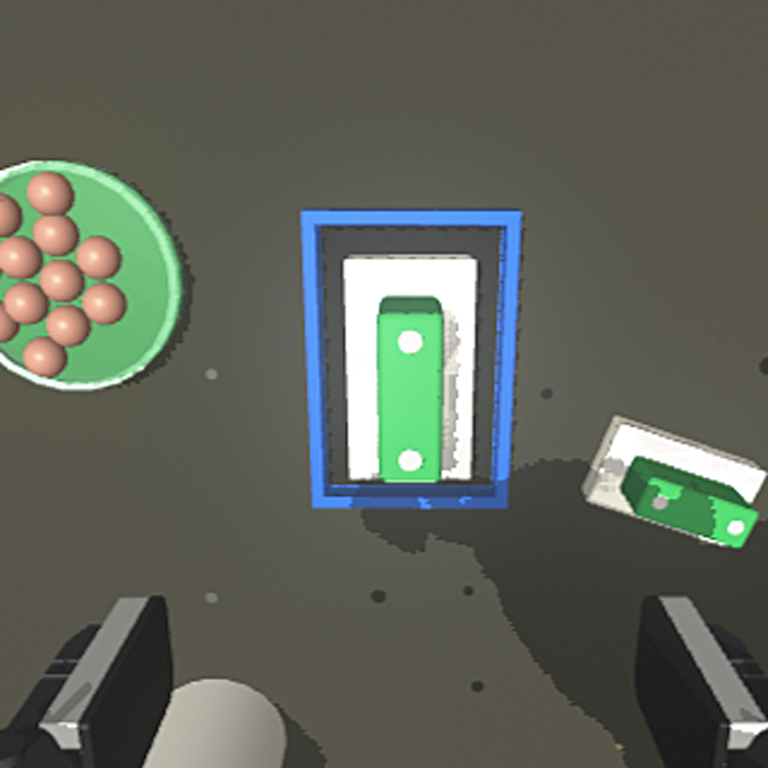

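View pics/s17.png

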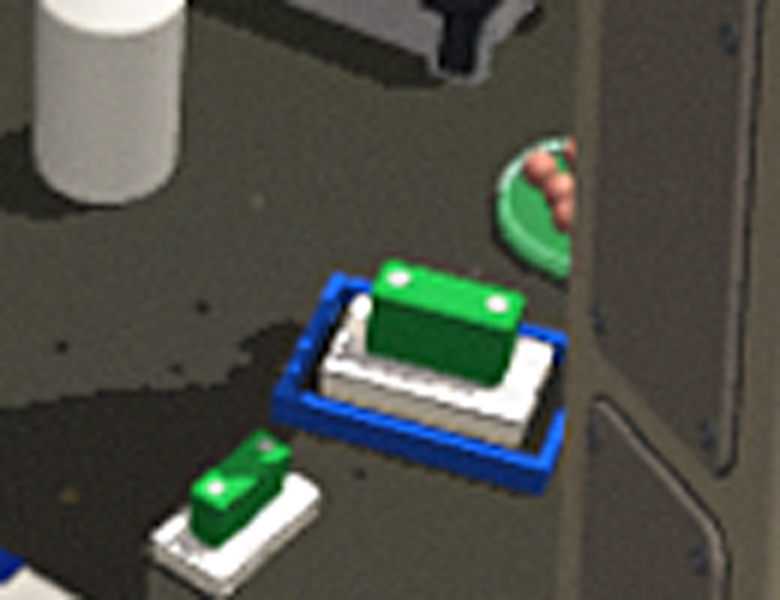

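```bash
python3 -m inch '[[0.1,[3,-0.5,-1],0.05],[0.1,[7,-1,-2],0.1],[0.1,[11,-2,-3],0.15],[0.1,[15,-3,-4],0.2],[0.1,[19,-3.3,-5],0.2],[0.1,[23,-3.3,-6],0.2],[0.1,[27,-3.3,-7],0.2],[0.1,[31,-3.3,-8],0.2],[0.1,[35,-3.3,-8.5],0.2],[0.1,[39,-3.3,-9],0.2],[0.1,[43,-3.3,-9.5],0.2],[0.1,[47,-3.3,-10],0.2]]'; python3 - <<'E'
from h import *
crop("wrist","w18.png",150,60,320,320,2.4)
go((.4715,.323,.18,90))
st()
E
```

```text
clock: 23.4
ee_pos: [0.4717, 0.1556, 0.1956]
ee_rot: [-1.207, -1.207, 1.211]
ft_force: [0.7, 1.1, 0.0]
width: 0.047
now [0.4706 0.1621 0.1957] theta 90.4 j [10. 10. -9. 71.  0.  9.]
(0.4715, 0.323, 0.18, 90) -> [16.08  1.64 -0.2 ] 0.007
23.45 pos [0.4706 0.1621 0.1957] F [-0.8  4.2  0.2] w 0.0473
[[-0.007 -0.003 -1.   ]
 [ 1.     0.004 -0.007]
 [ 0.004 -1.     0.003]]
```

View pics/w18.png

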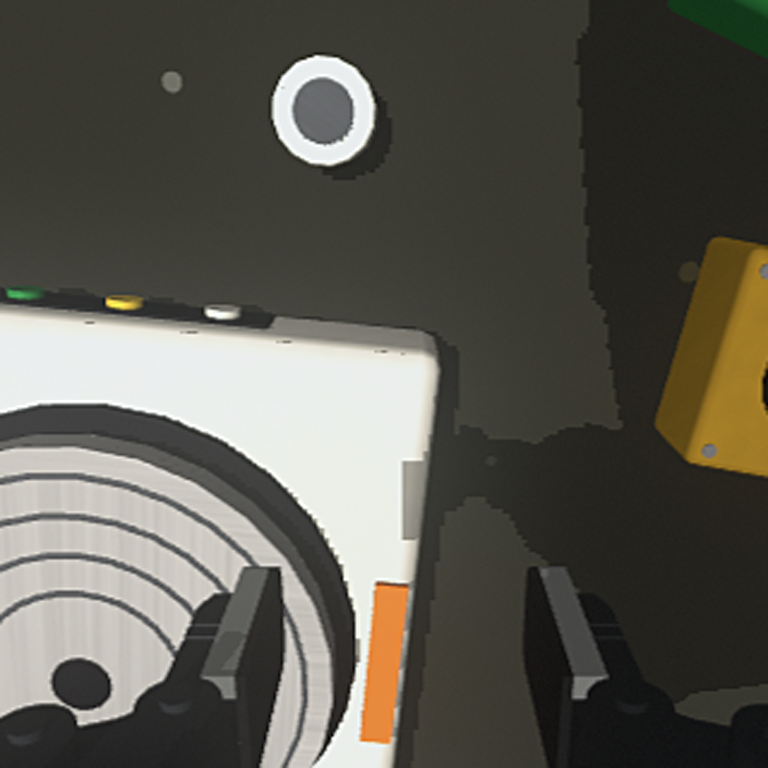

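```bash
python3 -m inch '[[0.5,[4,0,0],0],[0.5,[8,0,-0.1],0],[0.5,[11,1,-0.2],0],[0.5,[14,2,-0.2],0],[0.5,[15.5,3,-0.2],0],[0.5,[16.1,4,-0.2],0],[0.5,[16.1,4.6,-0.2],0],[0.5,[16.1,4.6,-0.2],0],[0.5,[16.1,4.6,-0.2],0]]'; python3 - <<'E'
from h import *
f=crop("wrist","w19.png",150,60,320,320,2.4)
go((.4715,.323,.1,90));go((.4715,.323,.031,90))
def pr(X):
    u,v=proj(f,X);return round((u-150)*2.4),round((v-60)*2.4)
print(pr((.4718,.3227,.079)))
E
```

```text
clock: 24.2
ee_pos: [0.4749, 0.3132, 0.1508]
ee_rot: [-1.21, -1.206, 1.21]
ft_force: [-0.4, -0.3, 1.2]
width: 0.0641
now [0.4755 0.3134 0.1516] theta 89.9 j [25. 19. -4. 67. -0. 25.]
(0.4715, 0.323, 0.1, 90) -> [0.97 5.16 0.4 ] -0.002
now [0.4755 0.3134 0.1516] theta 89.9 j [25. 19. -4. 67. -0. 25.]
(0.4715, 0.323, 0.031, 90) -> [ 0.97 12.06  0.39] -0.002
(438, 429)
```

View pics/w19.png

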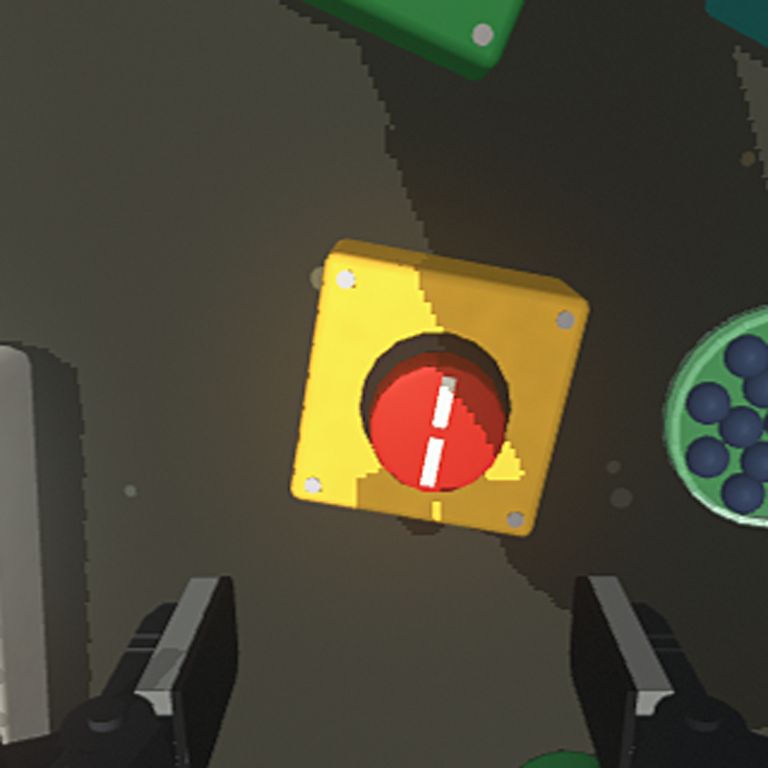

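```bash
python3 -m inch '[[0.5,[0.5,2,0.2],0],[0.5,[0.94,4,0.38],0],[0.5,[0.94,6,0.38],0],[0.5,[0.94,7.5,0.38],0],[0.5,[0.94,8.5,0.38],0],[0.5,[0.94,8.5,0.38],0],[0.5,[0.94,8.5,0.38],0],[0.5,[0.94,8.5,0.38],0]]'; python3 - <<'E'
from h import *
go((.4717,.3228,.031,90))
E
```

```text
clock: 24.92
ee_pos: [0.4726, 0.3242, 0.0679]
ee_rot: [-1.21, -1.211, 1.207]
ft_force: [0.1, 0.1, 0.2]
width: 0.0641
now [0.4726 0.3242 0.0679] theta 90.0 j [ 26.  22. -11.  57.  -0.  26.]
(0.4717, 0.3228, 0.031, 90) -> [-0.15  3.69  0.09] -0.001
```

```bash
python3 -m inch '[[0.5,[-0.15,1,0.09],0],[0.5,[-0.15,2,0.09],0],[0.5,[-0.15,2.8,0.09],0],[0.5,[-0.15,3.3,0.09],0],[0.5,[-0.15,3.6,0.09],0],[0.5,[-0.15,3.7,0.09],0],[0.5,[-0.15,3.7,0.09],0]]'; python3 - <<'E'
from h import *
go((.4717,.3228,.031,90))
st();crop("side","s20.png",180,275,110,120,6)
E
```

```text
clock: 25.5
ee_pos: [0.4703, 0.3227, 0.029]
ee_rot: [-1.209, -1.209, 1.21]
ft_force: [-0.6, 0.3, 0.1]
width: 0.064
now [0.4703 0.3227 0.029 ] theta 90.0 j [ 26.  24. -15.  52.  -0.  26.]
(0.4717, 0.3228, 0.031, 90) -> [ 0.01 -0.2  -0.14] 0.0
25.5 pos [0.4703 0.3227 0.029 ] F [-0.6  0.3  0.1] w 0.064
[[-0.    -0.001 -1.   ]
 [ 1.    -0.    -0.   ]
 [-0.    -1.     0.001]]
```

View pics/s20.png

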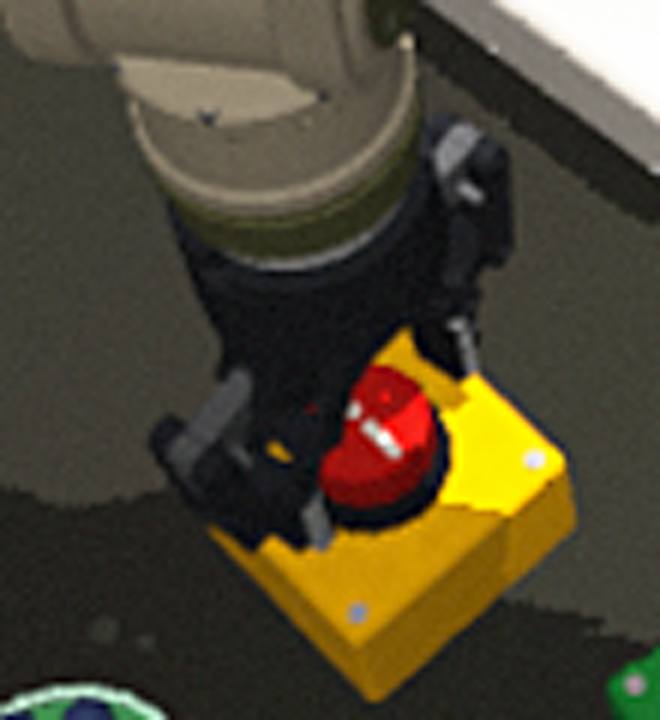

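```bash
python3 -m inch '[[-1,[0,0,0],0],[-1,[0,0,0],0],[-1,[0,0,0],0],[-1,[0,0,0],0],[-1,[0,0,0],0],[-1,[0,0,0],0]]'; python3 - <<'E'
from h import *
st();crop("side","s21.png",180,275,110,120,6)
E
```

```text
clock: 26.05
ee_pos: [0.471, 0.3232, 0.0303]
ee_rot: [-1.209, -1.211, 1.208]
ft_force: [-1.6, 1.9, 5.1]
width: 0.0421
26.05 pos [0.471  0.3232 0.0303] F [-1.6  1.9  5.1] w 0.0421
[[-0.     0.001 -1.   ]
 [ 1.     0.001 -0.   ]
 [ 0.001 -1.    -0.001]]
```

View pics/s21.png

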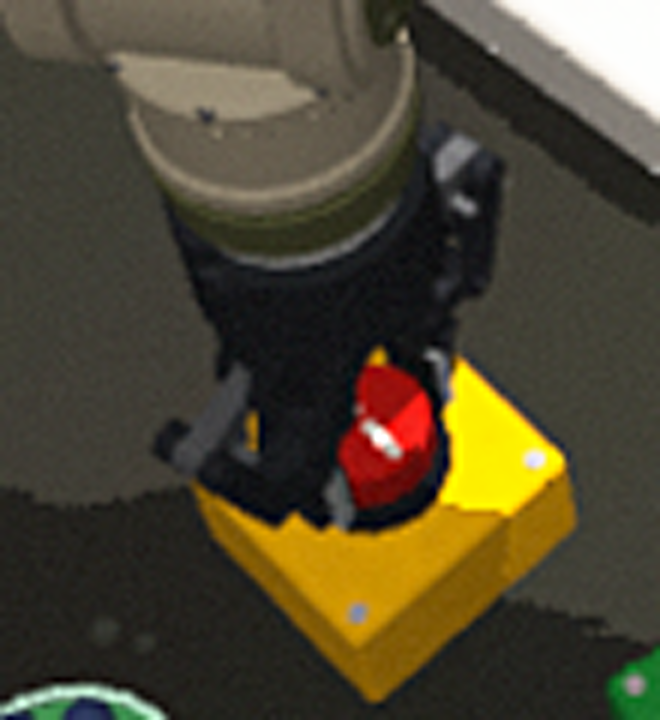

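```bash
python3 -m inch '[[-1,[0,-0.04,0],0.05],[-1,[0,-0.09,0],0.12],[-1,[0,-0.15,0],0.2],[-1,[0,-0.2,0],0.28],[-1,[0,-0.26,0],0.36],[-1,[0,-0.32,0],0.44],[-1,[0,-0.38,0],0.52],[-1,[0,-0.38,0],0.52]]'; python3 -c "
from h import *
go((.47,.32,.03,30))"; python3 -m inch '[[-1,[0,-0.06,0],0.08],[-1,[0,-0.12,0],0.16],[-1,[0,-0.18,0],0.24],[-1,[0,-0.24,0],0.32],[-1,[0,-0.3,0],0.4],[-1,[0,-0.36,0],0.48],[-1,[0,-0.42,0],0.56],[-1,[0,-0.42,0],0.6],[-1,[0,-0.42,0],0.6]]';python3 - <<'E'
from h import *
go((.47,.32,.03,30));st();crop("side","s22.png",180,275,110,120,6)
E
```

```text
clock: 26.77
ee_pos: [0.4712, 0.3242, 0.034]
ee_rot: [-1.41, -0.819, 0.815]
ft_force: [0.2, 5.7, 3.8]
width: 0.0423
now [0.4712 0.3242 0.034 ] theta 60.1 j [ 26.  24. -14.  52.   0.  56.]
(0.47, 0.32, 0.03, 30) -> [-0.42  0.4  -0.11] 0.526
clock: 27.52
ee_pos: [0.4719, 0.325, 0.0383]
ee_rot: [-1.538, -0.358, 0.352]
ft_force: [0.7, 7.1, 2.6]
width: 0.0418
now [0.4719 0.325  0.0383] theta 26.0 j [ 26.  23. -14.  53.   0.  90.]
(0.47, 0.32, 0.03, 30) -> [-0.4   0.82 -0.36] -0.07
27.52 pos [0.4719 0.325  0.0383] F [0.7 7.1 2.6] w 0.0418
[[ 0.899  0.003 -0.438]
 [ 0.438  0.004  0.899]
 [ 0.004 -1.     0.003]]
```

View pics/s22.png

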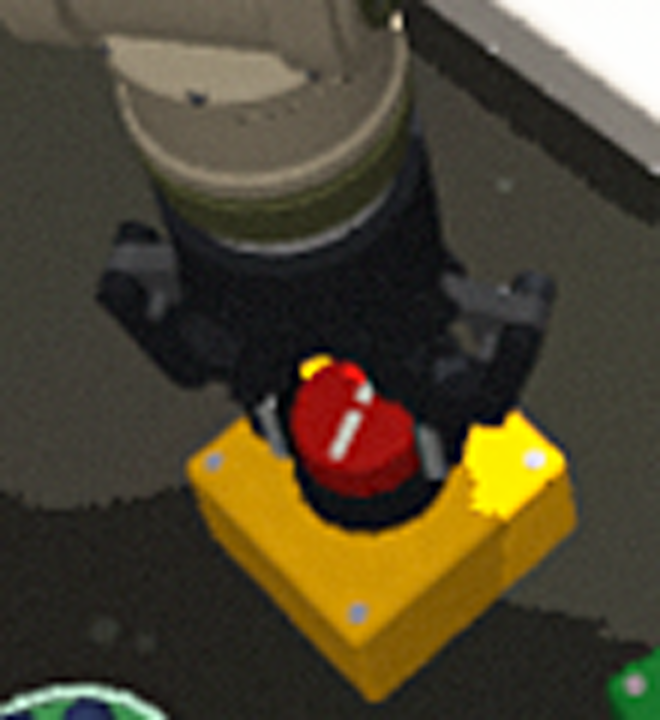

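```bash
python3 -c "
from h import *
print(arm.observe()['ft_torque'])"; python3 -m inch '[[-1,[0,-0.02,0],0.05],[-1,[0,-0.03,0],0.1],[-1,[0,-0.03,0],0.1],[-1,[0,-0.03,0],0.1]]'; python3 -c "
from h import *
print(arm.observe()['ft_torque']);st()"
```

```text
[ 1.47011182 -0.13558316  0.27932533]
clock: 27.9
ee_pos: [0.4721, 0.3251, 0.0384]
ee_rot: [-1.549, -0.284, 0.278]
ft_force: [1.9, 7.2, 0.1]
width: 0.0423
[ 1.44208157 -0.40661871  1.61195904]
27.9 pos [0.4721 0.3251 0.0384] F [1.9 7.2 0.1] w 0.0423
[[ 0.937  0.003 -0.35 ]
 [ 0.35   0.004  0.937]
 [ 0.004 -1.     0.003]]
```

```bash
python3 -m inch '[[0.5,[0,0,0],0.1],[0.5,[0,0,0],0.1],[0.5,[0,0,0],0.1],[0.5,[0,0,0],0.1],[0.5,[0,-1,0],0.1],[0.5,[0,-3,0],0.1],[0.5,[0,-6,0],0.1],[0.5,[0,-9,0],0.1],[0.5,[0,-12,0],0.1],[0.5,[0,-14,0],0.1]]'; python3 - <<'E'
from h import *
st();crop("side","s23.png",200,315,90,80,7)
E
```

```text
clock: 28.73
ee_pos: [0.4713, 0.323, 0.1817]
ee_rot: [-1.561, -0.201, 0.195]
ft_force: [1.2, -1.3, 0.0]
width: 0.0641
28.73 pos [0.4713 0.323  0.1817] F [ 1.2 -1.3  0. ] w 0.0641
[[ 0.968  0.003 -0.25 ]
 [ 0.25   0.001  0.968]
 [ 0.003 -1.     0.   ]]
```

View pics/s23.png

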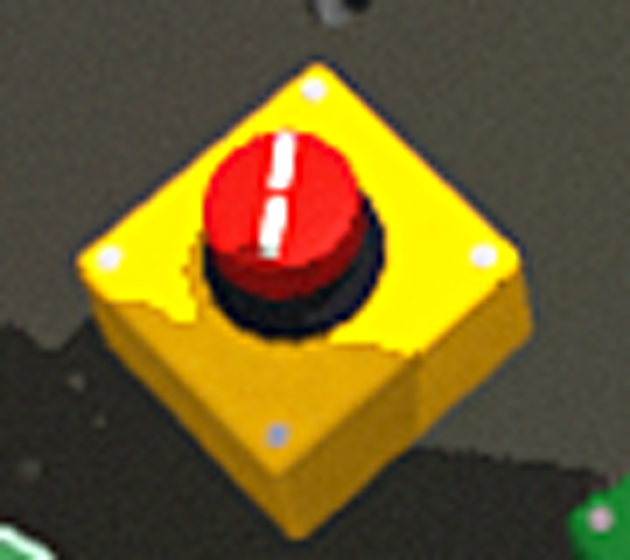

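The button's top edge is back at row 131, where it started (132). I'll check its turn angle and the other objects, then hand in.

```bash
python3 - <<'E'
from h import *
f=optics.grab_frame("side");cv2.imwrite("pics/s24.png",f["pixels"])
g=lambda u,v:onz(f,(u+.5)/7-.5+200,(v+.5)/7-.5+315,.087)
a=g(285,135)-g(268,256);b=g(237,152)-g(320,240)
A=lambda d:np.degrees(np.arctan2(d[1],d[0]));print(A(a),A(b),A(b)-A(a))
t=optics.grab_frame("top");cv2.imwrite("pics/t24.png",t["pixels"])
E
```

```text
-57.22270917704165 -12.062575913022208 45.16013326401944
```

View pics/s24.png

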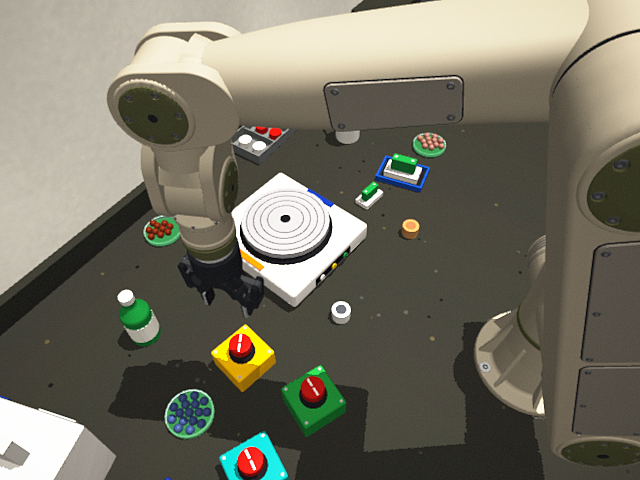

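View pics/t24.png

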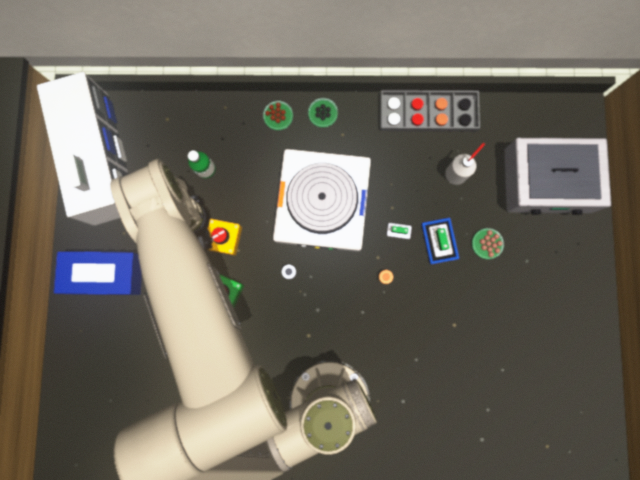

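```bash
python3 - <<'E'
from h import *
f=optics.grab_frame("side")
def ang(p,q,s,o,h):
    g=lambda u,v:onz(f,(u+.5)/s-.5+o[0],(v+.5)/s-.5+o[1],h)
    d=g(*p)-g(*q);return np.degrees(np.arctan2(d[1],d[0]))
print("start",ang((237,152),(320,240),7,(200,315),.087),"s7",ang((240,167),(324,250),7,(200,315),.079))
print("s22",ang((368,385),(336,458),6,(180,275),.087),"now",ang((285,135),(268,256),7,(200,315),.087))
cv2.imwrite("pics/s25.png",np.hstack([cv2.resize(x[325:375,210:280],None,fx=5.5,fy=5.5,interpolation=2) for x in (cv2.imread("pics/side0.png"),f["pixels"])]))
t=optics.grab_frame("top")
cv2.imwrite("pics/t25.png",np.hstack([cv2.resize(x[205:265,192:252],None,fx=6,fy=6,interpolation=2) for x in (cv2.imread("pics/top0.png"),t["pixels"])]))
w=crop("wrist","w25.png",150,60,320,320,2.4)
st()
E
```

```text
start -12.062575913022208 s7 -10.214155716137927
s22 -72.30525388025356 now -57.22270917704165
29.03 pos [0.4698 0.3223 0.1767] F [-0.8 -0.5 -0.4] w 0.0641
[[ 0.969 -0.002 -0.249]
 [ 0.249 -0.001  0.969]
 [-0.002 -1.    -0.001]]
```

View pics/s25.png

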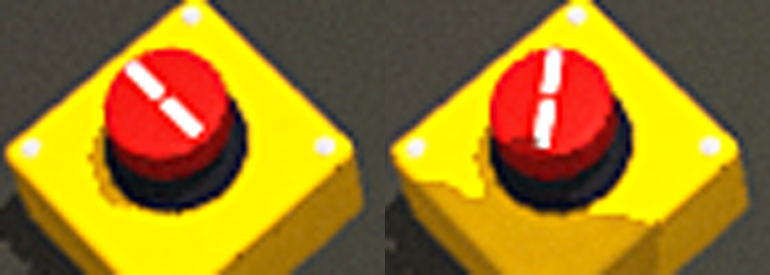

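View pics/t25.png

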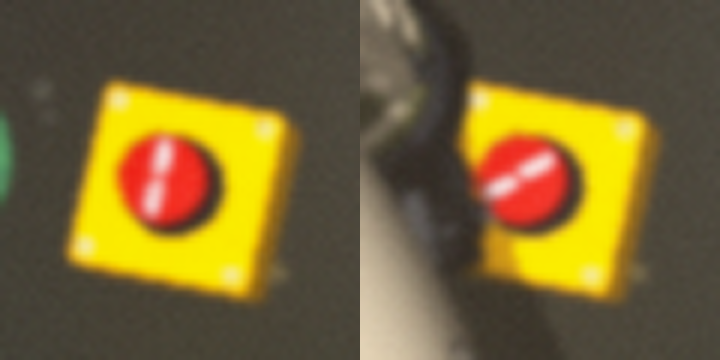

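View pics/w25.png

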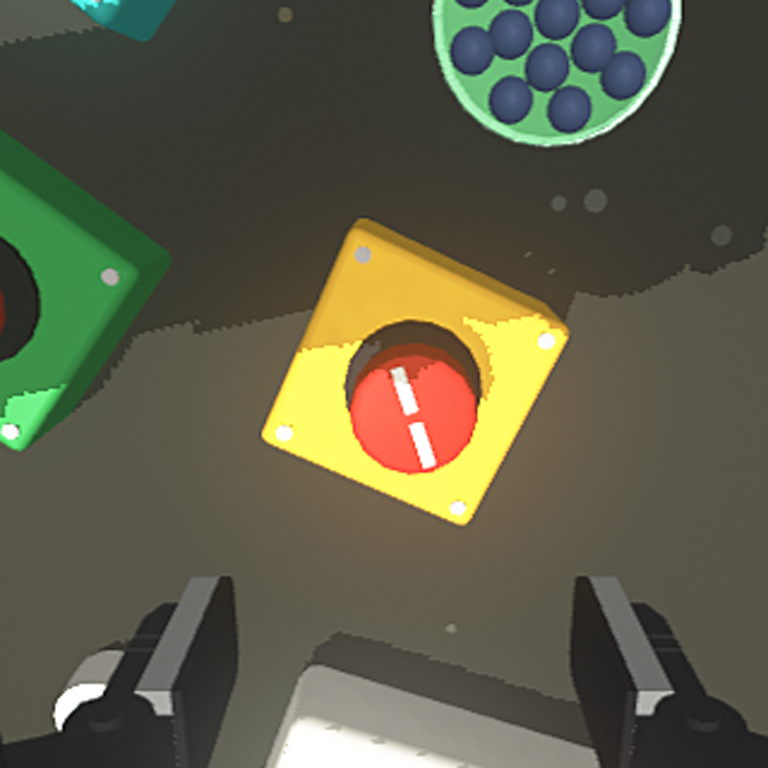

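```bash
python3 - <<'E'
from h import *
def A(f,p,q,s,o,h=.087):
    g=lambda u,v:onz(f,(u+.5)/s-.5+o[0],(v+.5)/s-.5+o[1],h)
    d=g(*p)-g(*q);return np.degrees(np.arctan2(d[1],d[0])),(g(*p)+g(*q))/2
z=np.load("w2.npz");f={k:z[k] for k in z}
print("wrist start",A(f,(384,401),(357,547),3,(200,100)))
f=optics.grab_frame("wrist")
print("wrist now",A(f,(398,369),(429,467),2.4,(150,60)))
t=optics.grab_frame("top")
print("top start",A(t,(165,140),(153,215),6,(192,205)),"now",A(t,(553,160),(487,192),6,(192-60,205)))
def pr(X):
    u,v=proj(f,X);return round((u-150)*2.4),round((v-60)*2.4)
print([ (h,pr((.4718,.3227,h))) for h in (.083,.085,.087)])
E
```

```text
wrist start (np.float64(169.8469488852072), array([0.47275955, 0.32274968, 0.087     ]))
wrist now (np.float64(121.33353379939194), array([0.47258028, 0.32224566, 0.087     ]))
top start (np.float64(-6.637980824657973), array([0.47331137, 0.32519532, 0.087     ])) now (np.float64(-63.03716194058632), array([0.47401503, 0.32474037, 0.087     ]))
[(0.083, (411, 413)), (0.085, (411, 415)), (0.087, (411, 416))]
```

The wrist view says the knob has turned only about 48° of the 63°, so I'll regrip and turn it further.

```bash
python3 -c "
from h import *
go((.4722,.3226,.037,14))"
```

```text
now [0.4697 0.3223 0.1763] theta 14.4 j [ 26.  18.  -1.  71.  -0. 102.]
(0.4722, 0.3226, 0.037, 14) -> [ 0.29 13.93 -0.02] 0.007
```

```bash
python3 -m inch '[[0.5,[0.25,3,0],0],[0.5,[0.25,6,0],0],[0.5,[0.25,8.5,0],0],[0.5,[0.25,10,0],0],[0.5,[0.25,10,0],0],[0.5,[0.25,10,0],0]]'; python3 -c "
from h import *
go((.4722,.3226,.037,14))"
```

```text
clock: 29.63
ee_pos: [0.4717, 0.3227, 0.0763]
ee_rot: [-1.563, -0.194, 0.2]
ft_force: [-0.0, -0.2, 0.6]
width: 0.064
now [0.4717 0.3227 0.0763] theta 14.4 j [ 26.  22. -11.  58.  -0. 102.]
(0.4722, 0.3226, 0.037, 14) -> [ 0.06  3.93 -0.02] 0.007
```

```bash
python3 -m inch '[[0.5,[0.05,1.5,0],0],[0.5,[0.05,2.8,0],0],[0.5,[0.05,3.5,0],0],[0.5,[0.05,3.8,0],0],[0.5,[0.05,3.8,0],0],[-1,[0.05,3.8,0],0],[-1,[0.05,3.8,0],0],[-1,[0.05,3.8,0],0],[-1,[0.05,3.8,0],0],[-1,[0.05,3.8,0],0],[-1,[0.05,3.8,0],0]]'; python3 - <<'E'
from h import *
st();print(arm.observe()['ft_torque']);f=crop("wrist","w26.png",200,140,200,200,3.5);crop("side","s26.png",190,310,100,90,7)
E
```

```text
clock: 30.55
ee_pos: [0.4737, 0.3237, 0.0403]
ee_rot: [-1.562, -0.198, 0.196]
ft_force: [-1.0, -0.2, 3.2]
width: 0.0416
30.55 pos [0.4737 0.3237 0.0403] F [-1.  -0.2  3.2] w 0.0416
[[ 0.969  0.001 -0.248]
 [ 0.248  0.     0.969]
 [ 0.001 -1.     0.   ]]
[-0.01064607  0.24890812 -0.00981361]
```

View pics/w26.png

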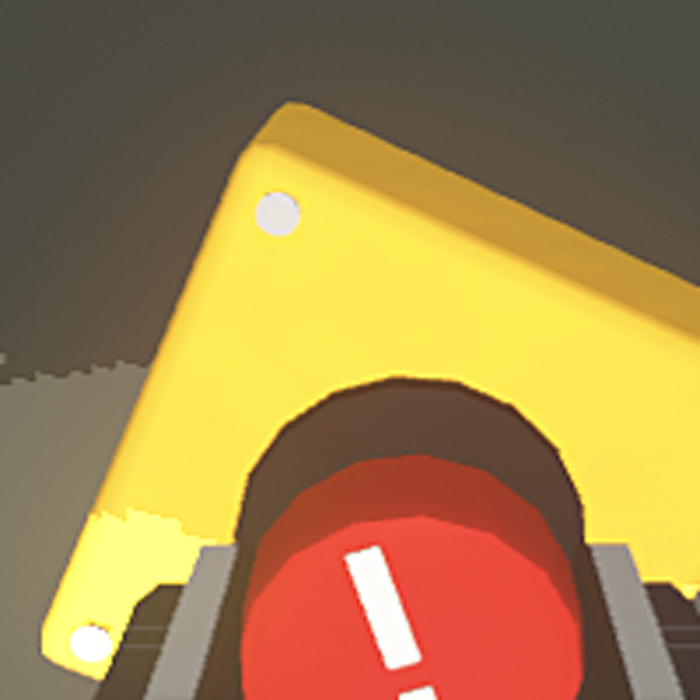

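View pics/s26.png

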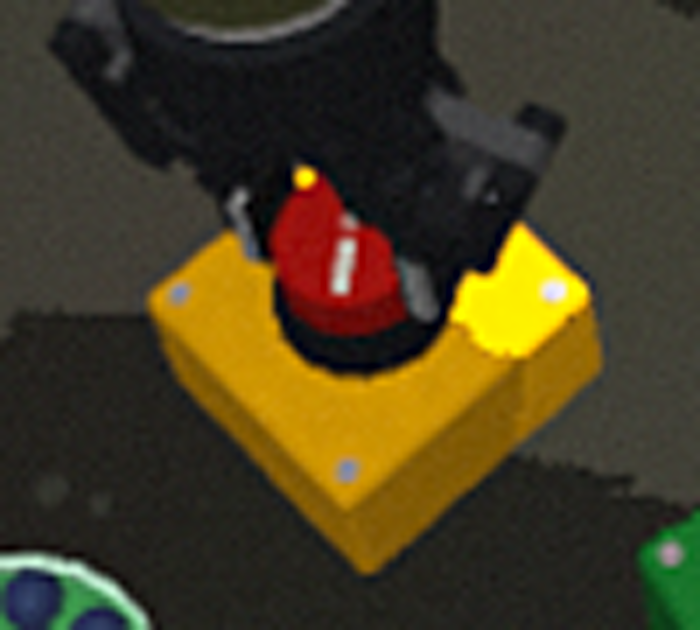

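```bash
python3 -m inch '[[-1,[0,-0.05,0],0.06],[-1,[0,-0.1,0],0.12],[-1,[0,-0.14,0],0.18],[-1,[0,-0.18,0],0.24],[-1,[0,-0.18,0],0.24],[-1,[0,-0.18,0],0.24]]'; python3 - <<'E'
from h import *
st();print(arm.observe()['ft_torque']);f=crop("wrist","w27.png",200,140,200,200,3.5);crop("side","s27.png",190,310,100,90,7)
E
```

```text
clock: 31.15
ee_pos: [0.4737, 0.3236, 0.0417]
ee_rot: [-1.571, -0.01, 0.01]
ft_force: [-0.9, -0.7, 3.0]
width: 0.0418
31.15 pos [0.4737 0.3236 0.0417] F [-0.9 -0.7  3. ] w 0.0418
[[ 1.     0.    -0.013]
 [ 0.013  0.     1.   ]
 [ 0.    -1.     0.   ]]
[-0.00928375  0.17479741  0.00602835]
```

View pics/w27.png

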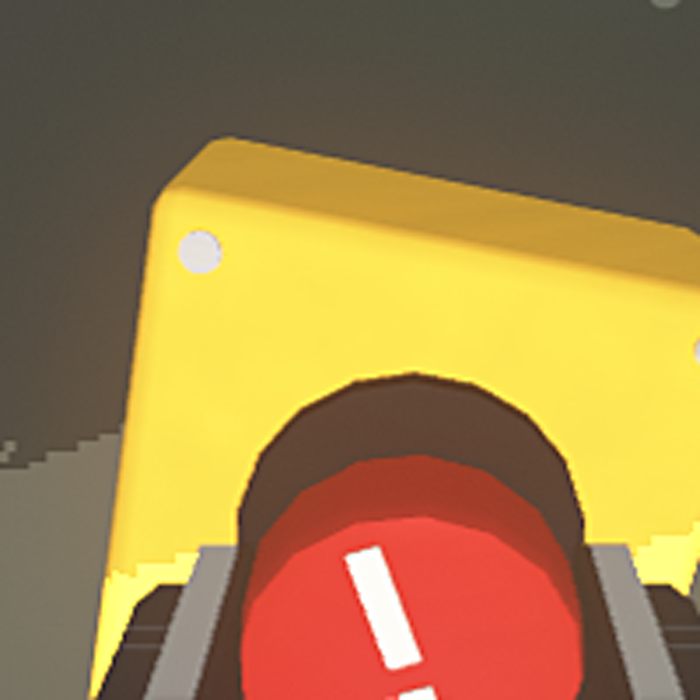

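```bash
python3 -m inch '[[-1,[0,-0.02,0],0.02],[-1,[0,-0.02,0],0.02],[-1,[0,-0.02,0],0.02]]'; python3 -c "
from h import *
print(arm.observe()['ft_torque'])"; python3 -m inch '[[-1,[0,-0.01,0],0.02],[-1,[0,-0.01,0],0.02],[-1,[0,-0.01,0],0.02]]'; python3 -c "
from h import *
print(arm.observe()['ft_torque'])"
```

```text
clock: 31.5
ee_pos: [0.4737, 0.3235, 0.0418]
ee_rot: [-1.571, 0.007, -0.007]
ft_force: [-0.6, 0.3, 3.6]
width: 0.0419
[ 0.08828751 -0.03149621 -0.0025178 ]
clock: 31.75
ee_pos: [0.4736, 0.3235, 0.0419]
ee_rot: [-1.571, 0.023, -0.023]
ft_force: [0.5, 0.9, 4.1]
width: 0.0419
[-0.0112098  -0.08925617  0.08544538]
```

```bash
for i in 1 ; do python3 -m inch '[[-1,[0,0,0],0.02],[-1,[0,0,0],0.02],[-1,[0,0,0],0.02]]'; python3 -c "
from h import *
print(arm.observe()['ft_torque'])"; done; python3 -m inch '[[-1,[0,0,0],0.03],[-1,[0,0,0],0.03],[-1,[0,0,0],0.03]]'; python3 - <<'E'
from h import *
st();print(arm.observe()['ft_torque']);f=crop("wrist","w28.png",200,140,200,200,3.5);crop("side","s28.png",190,310,100,90,7)
E
```

```text
clock: 32.0
ee_pos: [0.4737, 0.3235, 0.0419]
ee_rot: [-1.57, 0.038, -0.039]
ft_force: [0.3, 1.4, 2.9]
width: 0.0421
[ 0.00223265 -0.13029186  0.26732788]
clock: 32.25
ee_pos: [0.4737, 0.3236, 0.042]
ee_rot: [-1.57, 0.06, -0.061]
ft_force: [0.9, -0.5, 4.2]
width: 0.0421
32.25 pos [0.4737 0.3236 0.042 ] F [ 0.9 -0.5  4.2] w 0.0421
[[ 0.997  0.001  0.077]
 [-0.077 -0.     0.997]
 [ 0.001 -1.    -0.   ]]
[-0.07183674 -0.22468909  0.68932229]
```

View pics/w28.png

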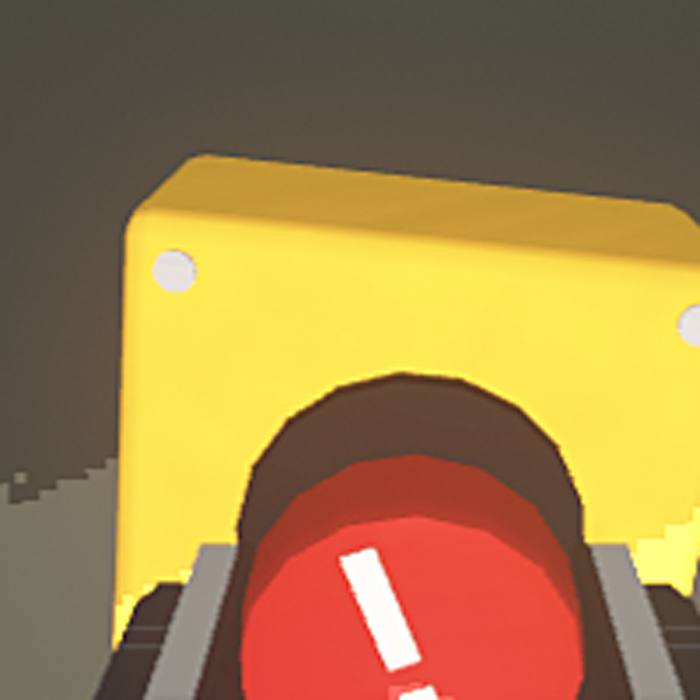

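```bash
python3 -m inch '[[-1,[0,0,0],-0.02],[-1,[0,0,0],-0.04],[-1,[0,0,0],-0.04],[-1,[0,0,0],-0.04]]'; python3 -c "
from h import *
print(arm.observe()['ft_torque'],arm.observe()['ft_force']);crop('side','s29a.png',190,310,100,90,7)"; python3 -m inch '[[0.25,[0,0,0],0],[0.25,[0,0,0],0],[0.25,[0,0,0],0],[0.25,[0,0,0],0]]'; python3 - <<'E'
from h import *
st();print(arm.observe()['ft_torque']);f=crop("wrist","w29.png",200,140,200,200,3.5);crop("side","s29.png",190,310,100,90,7)
E
```

```text
clock: 32.68
ee_pos: [0.4736, 0.3235, 0.0419]
ee_rot: [-1.57, 0.031, -0.031]
ft_force: [0.3, 0.3, 2.1]
width: 0.0417
[ 0.09925689 -0.31508322  0.2307884 ] [0.26304376 0.32954604 2.07974963]
clock: 33.07
ee_pos: [0.4729, 0.3232, 0.0414]
ee_rot: [-1.571, 0.032, -0.03]
ft_force: [-0.5, 0.1, -0.0]
width: 0.0536
33.07 pos [0.4729 0.3232 0.0414] F [-0.5  0.1 -0. ] w 0.0536
[[ 0.999 -0.001  0.039]
 [-0.039 -0.001  0.999]
 [-0.001 -1.    -0.001]]
[0.0229418  0.02436418 0.04984223]
```

View pics/w29.png

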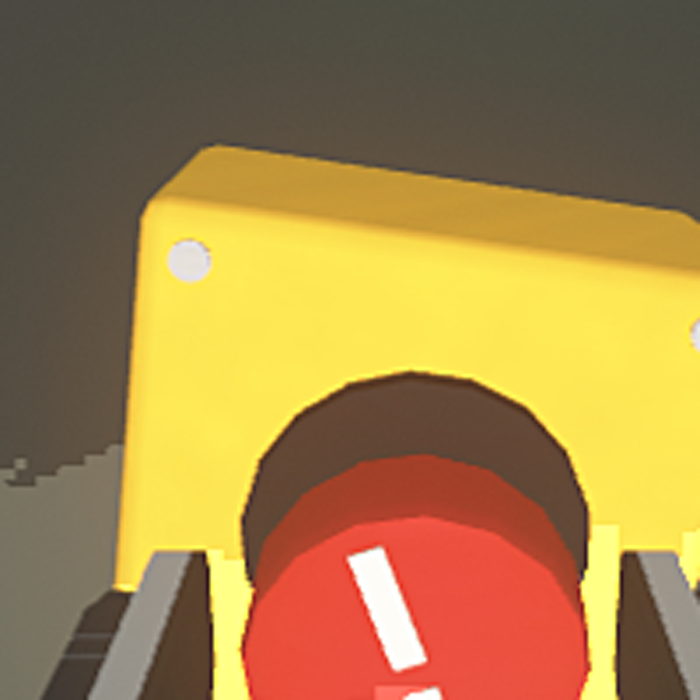

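```bash
python3 -m inch '[[0.6,[0,0,0],0],[0.6,[0,0,0],0],[0.6,[0,-0.5,0],0],[0.6,[0,-1.5,0],0],[0.6,[0,-3,0],0],[0.6,[0,-6,0],0],[0.6,[0,-9,0],0],[0.6,[0,-12,0],0],[0.6,[0,-13,0],0],[0.6,[0,-13,0],0]]';  python3 - <<'E'
from h import *
st()
f=crop("wrist","w30.png",150,60,320,320,2.4);np.savez("w30",**{k:np.array(f[k]) for k in ["fx","fy","cx","cy","R","t"]})
crop("side","s30.png",200,315,90,80,7)
E
```

```text
clock: 34.0
ee_pos: [0.4757, 0.3246, 0.1764]
ee_rot: [-1.567, 0.025, -0.036]
ft_force: [0.1, 0.4, -0.2]
width: 0.068
34.0 pos [0.4757 0.3246 0.1764] F [ 0.1  0.4 -0.2] w 0.068
[[ 0.999  0.007  0.039]
 [-0.039  0.003  0.999]
 [ 0.007 -1.     0.004]]
```

View pics/w30.png

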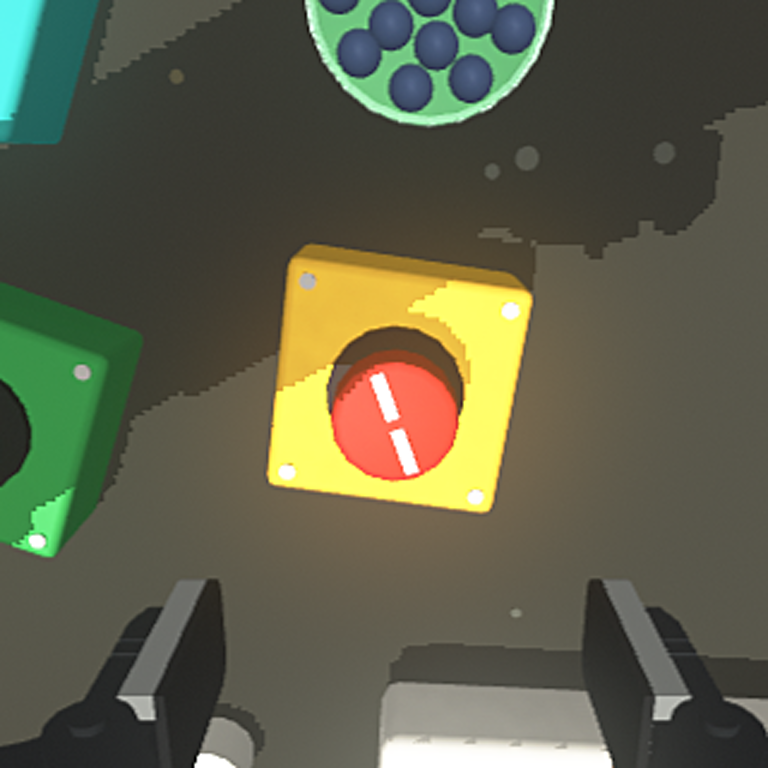

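View pics/s30.png

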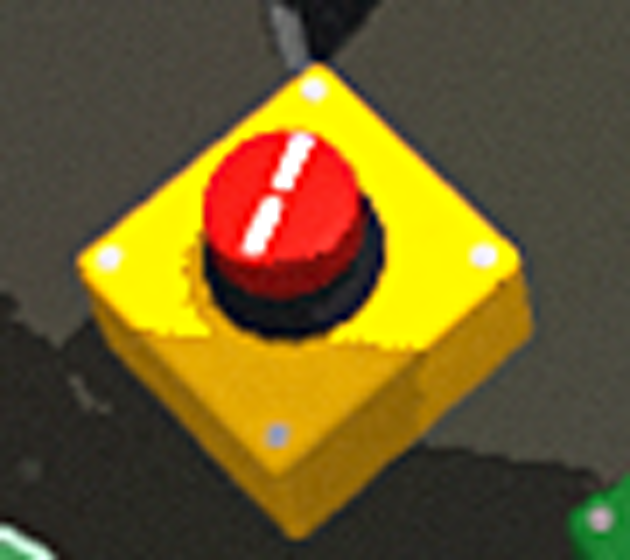

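```bash
python3 - <<'E'
from h import *
z=np.load("w30.npz");f={k:z[k] for k in z}
g=lambda u,v:onz(f,(u+.5)/2.4-.5+150,(v+.5)/2.4-.5+60,.087)
d=g(377,376)-g(412,473);print(np.degrees(np.arctan2(d[1],d[0])), "start 169.8")
f=optics.grab_frame("side")
q=lambda u,v:onz(f,(u+.5)/7-.5+200,(v+.5)/7-.5+315,.087)
d=q(302,136)-q(254,254);print(np.degrees(np.arctan2(d[1],d[0])),"start -12")
E
```

```text
106.46149085758645 start 169.8
-70.77667589267261 start -12
```

The knob has now turned 63.4° and is fully up. The block is in its tray and the hand is clear, so I'm handing in.

```bash
python3 - <<'E'
from h import *
st();print(arm.job_done())
E
```

```text
34.15 pos [0.4728 0.3232 0.1709] F [ 0.1 -0.1 -0.5] w 0.0687
[[ 0.999 -0.001  0.039]
 [-0.039 -0.001  0.999]
 [-0.001 -1.    -0.001]]
the job is handed in; nothing more can be done
None
```

The job is done and was handed in at 34 s: every step was carried out in the order asked, and my last checks agree, though I get no verdict.

- **Stop down:** I pressed the red button to its hard stop at about 17 N. The side picture showed it 8 mm lower and staying there.
- **Stroke:** I swept the truing block flat from about +58 to -58 mm, orange mark to dark blue mark. The net force was about 10 N at every reading, so the plate stayed near half-way down.
- **Block back:** I set the block in its tray and let go. The pictures show it lying flat, clear of the walls all round.
- **Stop up again:** The button is back at its starting height in the side picture. The wrist camera puts the turn at 63.4°, and the side camera roughly agrees at 59°.
- **Other things:** I saw no other object moved in the last wide pictures, taken before the second turn of the button. The hand was clear of everything at hand-in.

Two things did not match what I expected:
- **Finger length:** The closed fingertips end about 27 mm short of the stated tool point. I found this on the button and worked relative to it afterwards.
- **First turn:** After my first release the knob measured only about 48°. I gripped it again, turned it to its stop, eased the torque off and let go, and it stayed.

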